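Move three tool holders on to their next stations

TASK

The three stations for our tool holders are all occupied, so use the empty black pocket for parking on the way. The holder with the end mill is tightened: move it from the clamping fixture to the presetter; the holder with the face mill is measured: move it from the presetter to the pocket in the metal tray; the holder with the drill chuck has come back from the machine: move it from the tray to the clamping fixture. Keep the holders upright, seat each one fully in its station, and leave the red oil can and the small carton alone.

Things in the scene. Friction and masses are not known exactly. Their poses are not given: they have to be found in the camera images.
- mill_head (a point): End mill holder: dark slotted nut 42 mm wide, 12 mm cutter upright in it. Point on the axis (z up) in the nut: grip here; nut reaches 15 mm above, 10 below, cutter 44 above. All holders alike: flange 50 mm wide, top 25 and underside 45 mm below this point; round shank under it 25 mm long, 38 tapering to 27 mm, foot 70 mm below the point. Any turn about z is fine. 0.5 kg. Starts in the fixture.
- face_head (a point): Face mill holder: flat-topped dark cutter 53 mm wide with five small brass-coloured inserts round its upper edge. Point on the axis (z up) in the cutter: grip here (53 mm); top 16 mm above, cutter's underside 12 mm below. Flange and shank as on the end mill holder (underside of flange 45 mm below the point). 0.6 kg. Starts in the presetter.
- drill_head (a point): Drill chuck holder: dark ribbed sleeve 38 mm wide with a bright cone on top and a thin 6 mm drill. Point on the axis (z up) in the sleeve: grip here (38 mm); cone starts 13 mm above, drill ends 47 mm above. Flange and shank as on the end mill holder (underside of flange 45 mm below the point). 0.5 kg. Starts in the tray.
- fixture_seat (a point): Clamping fixture, fixed: grey block on a 112 x 98 mm dark foot, small side lever with black ball, round steel seat. Point: middle of the seat's mouth, at its top face, 48 mm above the bench; z up. Mouth 45 mm wide, funnels in 6 mm to a 40 mm bore, 31 mm deep in all. A holder is home when its flange lies on the top face: its head point is then 45 mm above this point.
- presetter_seat (a point): Presetter, fixed: white foot 110 x 104 mm, round steel seat in a graduated ring, and a column 176 mm high with grey carriage and read-out, 110 mm from the seat's axis towards the presetter's own +x -y (nearest edge about 80 mm off). Point: middle of the seat's mouth, 48 mm above the bench; x, y the presetter's own, z up. Bore and funnel as in the fixture.
- tray_seat (a point): Aluminium sheet tray, 100 x 140 mm with a 17 mm rim, fixed, with a white card and one round black plastic pocket 64 mm across. Point in the middle of the pocket's mouth, 42 mm above the bench; z up. Same bore and funnel as in the clamping fixture.
- spare_seat (a point): The empty spare pocket: a round black plastic cup 64 mm across standing by itself on the bench, fixed. Point in the middle of its mouth, 40 mm above the bench; z up. Same bore and funnel as in the clamping fixture.
- oiler_mid (a point): Red oil can, 42 mm across and 135 mm high, loose; leave it alone. Point on its axis 40 mm above the bench.
- carton_mid (a point): Small brown cardboard carton, 60 x 55 x 85 mm, standing loose on the bench; leave it alone. Point in its middle, halfway up.
There are look-alikes about, which are no part of the job. Of the things that look like the part that bears tray_seat, the larger one is meant.

How it is judged:
At the end, for the whole second after the job is handed in: End mill holder in the presetter, face mill holder in the tray's pocket, drill chuck holder in the clamping fixture: each grip point within 8 mm of its seat's axis and 40 to 50 mm above the seat's mouth (45 mm when home), upright within 0.08 rad and at rest (horizontal distance between mill_head and presetter_seat below 0.008 m and z of mill_head in the frame of presetter_seat between 0.04 and 0.05 m and angle between each of mill_head, face_head, drill_head's own z axis and vertical below 0.08 rad and linear speed of each of mill_holder, face_holder, drill_holder below 0.02 m/s and horizontal distance between face_head and tray_seat below 0.008 m and z of face_head in the frame of tray_seat between 0.04 and 0.05 m and horizontal distance between drill_head and fixture_seat below 0.008 m and z of drill_head in the frame of fixture_seat between 0.04 and 0.05 m); the robot touches nothing.
It fails at once if a holder tipped by more than 0.6 rad (angle between any of mill_head, face_head, drill_head's own z axis and vertical above 0.6 rad).
It fails at once if the oil can or the carton moved by more than 30 mm (distance of any of oiler_mid, carton_mid from where it was at the start of the episode above 0.03 m).
It also fails if it takes over 99 s, if anything falls off the work surface, if the arm or the gripper's body presses on something with over 40 N, if the wrist force passes 120 N, or if a joint passes its speed limit or range.

ROBOT

A 6-joint arm with a two-finger parallel gripper is mounted at the origin on a cart in front of the work surface, level with it; the furniture and walls round the work are solid. World frame = base frame: x ahead of the robot, y to its left, z up, the work surface at z = 0. Lengths are in m, angles in rad, forces in N, time in s.
With the tool pointing down it reaches from about 0.35 to 0.975 m from the base axis. Payload 4.9 kg.
Tool frame: the origin (TCP) lies midway between the tips of the shut fingers; the grasp point (between the pads) lies 19 mm behind it; z points along the fingers, y is the direction in which the jaws open and shut (so a half turn about z gives the same grasp; the last joint's range is limited). The gripper opens to 85 mm and grips with 20 to 120 N. Pads are 22 mm wide; open, the fingers measure 114 mm over their backs; the gripper's body (76 mm by 85 mm) begins 54 mm behind the grasp point. The pads swing forward as they close: fully open they stand 13 mm farther back than shut.
Start: joints at [-1.287, 0.053, 1.613, -0, 1.476, -0.119], TCP at [0.245, -0.575, 0.206] pointing down, gripper open.
Joint ranges: [-3.01, 3.01], [-1.01, 2.22], [0.06, 2.58], [-1.02, 4.17], [0.09, 2.62], [-3.14, 3.14]. Speed limits (rad/s): [2.57, 2.57, 3.14, 3.14, 3.14, 3.14].

INTERFACE

Orientations are given as a unit quaternion [w, x, y, z].
In Python, from plant import manip gives the robot as it stands. The module is installed in compiled form; this text tells all that it offers.
- The arm moves only by the tool move_arm, never from a script. Its argument "rows" is a list of rows, each an object of numbers: "tx", "ty", "tz": the shift along the tool's x, y, z in m; "ax", "ay", "az": the turn, a rotation vector about the tool's x, y, z in degrees; "jaw": the closure in counts, from 0 (fully open) to 255 (shut). In form: [{"tx": .., "ty": .., "tz": .., "ax": .., "ay": .., "az": .., "jaw": ..}, ...]. A call has 1 to 12 rows; each row shifts and turns the pose as measured when the row begins, along the tool's axes as they then stand; what a row does not reach is not made up. A row lasts 1/10 s, in which the tool goes at most 50 mm and 8.59 degrees, less where a joint would pass 70% of its speed; a pose out of reach is approached as far as the arm can. A call with a gripper value outside its range is refused whole. The fingers move at their own pace and stop on an object; the grip force is fixed at half the most. Time passes only in rows, so rows that do not move let the fingers close. It gives the time, the measured TCP pose, the force and the opening at its end, in the units of the state.
- manip.state(): the state, without advancing time (a new reading comes with each control period).
- manip.grab_frame(name): name is "scene" or "top" or "wrist"; returns a dict with "color" (400x640x3 uint8, red, green, blue), "intrinsics" (3x3 intrinsics, pixels), "dist_coeffs" ([k1, k2, p1, p2, k3] as OpenCV has them; the pictures are not rectified), "R" (3x3) and "t" (3): a world point X has camera coordinates R X + t. Camera axes: x right, y down, z forward; pixel columns grow to the right and rows downward; lengths in m; the calibration is good to about 2 mm. A picture is of the moment at which its call begins. There is no depth.
- manip.job_done(): hands the job in, once; it reports no verdict.
The state is a dict: "time": time; "joint_pos": joint angles; "joint_vel": joint speeds; "joint_efforts": joint torques, N m; "tool_pos": TCP position; "tool_rot": TCP orientation; "contact_force": force on the tool from outside, world axes, zero at the start; "ft_torque": the same for the moment, N m; "gripper_width": opening from 0.0 (shut) to 1.0 (fully open).
Only numpy, scipy, OpenCV 4.12 (cv2) and the standard library are available. Lean on these libraries where they do the work, as an engineer would, in place of code of your own. Each camera call takes 0.05 s, during which the arm holds its last target.

## Working session

There is one attempt and no reset: what is moved stays moved. The work goes in short steps, Python scripts to look and compute and a tool call to move; the robot and the scene stay as the last step left them, time stands still between calls to the robot, and variables do not carry over. Pictures are saved under pics/ and viewed, and the job is handed in when it is done.

Besides the shell and the picture viewer there is one more tool, called after ">>>" as name([rows], argument=value, ...), one row to a line, values as JSON. move_arm: Moves the arm, as the interface text tells. Its arguments: {"type":"object","properties":{"rows":{"type":"array"}},"required":["rows"]}

```bash
mkdir -p pics; ls; python3 - <<'E'
from plant import manip
import cv2,pickle
s=manip.state();print(s)
fr={}
for n in ("scene","top","wrist"):
    f=manip.grab_frame(n);fr[n]=f
    cv2.imwrite(f"pics/a_{n}.png",f["color"][:,:,::-1])
    print(n,f["intrinsics"],f["dist_coeffs"],f["R"],f["t"])
pickle.dump(fr,open("a.pkl","wb"))
E
```

```text
pics
{'time': 0.0, 'joint_pos': array([-1.28699644e+00,  5.33753857e-02,  1.61432361e+00,  2.57106263e-05,
        1.47605220e+00, -1.18985782e-01]), 'joint_vel': array([-0.00020218, -0.00057198, -0.00080244, -0.00048283, -0.00044261,
       -0.0004507 ]), 'joint_efforts': array([-1.88830505e-03, -3.93682981e+01, -3.70181465e+01, -3.01533046e-04,
        6.99072421e-03,  4.01683764e-06]), 'tool_pos': array([ 0.24480634, -0.57429536,  0.20453394]), 'tool_rot': array([-1.07666238e-03,  9.79788589e-01,  2.00032885e-01, -7.60860482e-05]), 'contact_force': array([ 0.25950913, -0.27935305, -0.14970788]), 'ft_torque': array([-0.01099811,  0.01210966,  0.03312763]), 'gripper_width': 0.9998790464070187}
scene [[507.64582543   0.         314.92604657]
 [  0.         507.64582543 195.89261532]
 [  0.           0.           1.        ]] [-0.09415273  0.          0.          0.          0.        ] [[ 0.84312558 -0.53770633 -0.00334045]
 [-0.32129729 -0.49879459 -0.80496709]
 [ 0.4311697   0.67976162 -0.59331006]] [-0.52883855  0.1327495   1.37764239]
top [[381.15225126   0.         316.43066202]
 [  0.         381.15225126 194.48008524]
 [  0.           0.           1.        ]] [-0.07996903  0.          0.          0.          0.        ] [[ 0.00350752 -0.99977105  0.02110789]
 [-0.99070522 -0.00634448 -0.13587831]
 [ 0.13598112 -0.0204351  -0.99050065]] [-0.22910148  0.52446641  0.9977264 ]
wrist [[333.0710833    0.         319.84821762]
 [  0.         333.0710833  201.55469309]
 [  0.           0.           1.        ]] [0.00183944 0.         0.         0.         0.        ] [[ 0.39083162 -0.92045783 -0.00283431]
 [-0.87096068 -0.37080753  0.32238062]
 [-0.29778874 -0.12352797 -0.94660589]] [-0.62363071 -0.04053384  0.38109763]
```

View pics/a_scene.png

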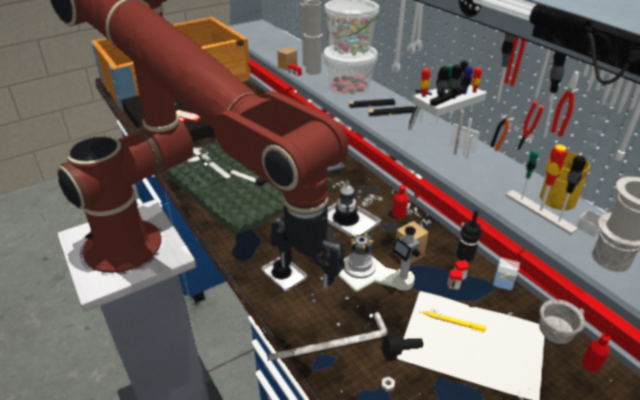

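View pics/a_top.png

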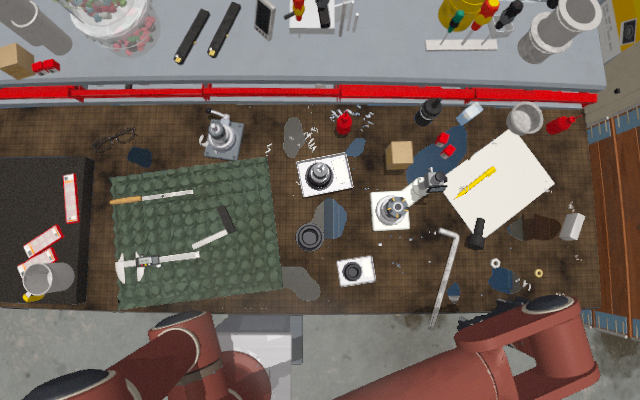

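View pics/a_wrist.png

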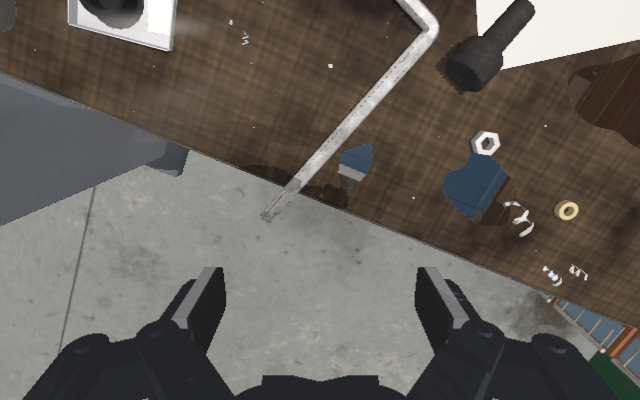

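```bash
python3 - <<'E'
import cv2,pickle
fr=pickle.load(open("a.pkl","rb"))
c=fr["top"]["color"][:,:,::-1]
cv2.imwrite("pics/b1.png",cv2.resize(c[95:295,190:450],None,fx=3,fy=3,interpolation=cv2.INTER_CUBIC))
c=fr["scene"]["color"][:,:,::-1]
cv2.imwrite("pics/b2.png",cv2.resize(c[150:310,220:440],None,fx=3.5,fy=3.5,interpolation=cv2.INTER_CUBIC))
E
```

```text
(no output)
```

View pics/b1.png

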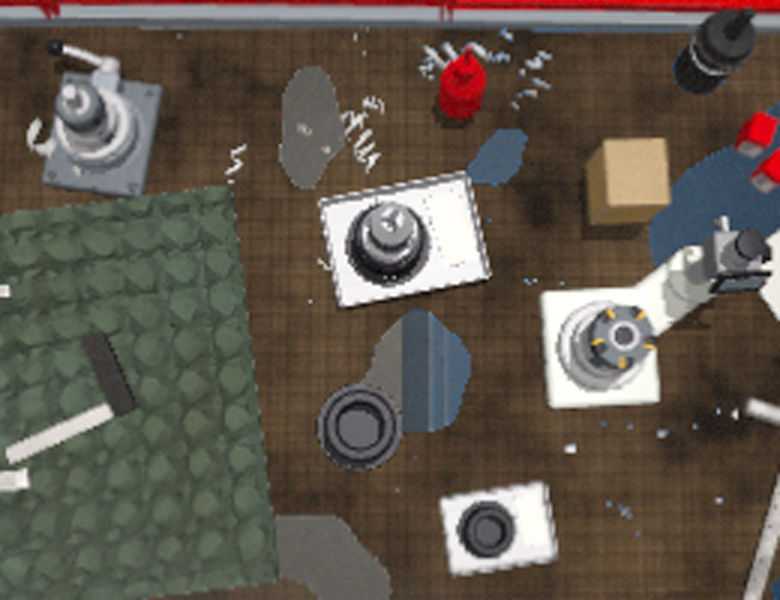

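View pics/b2.png

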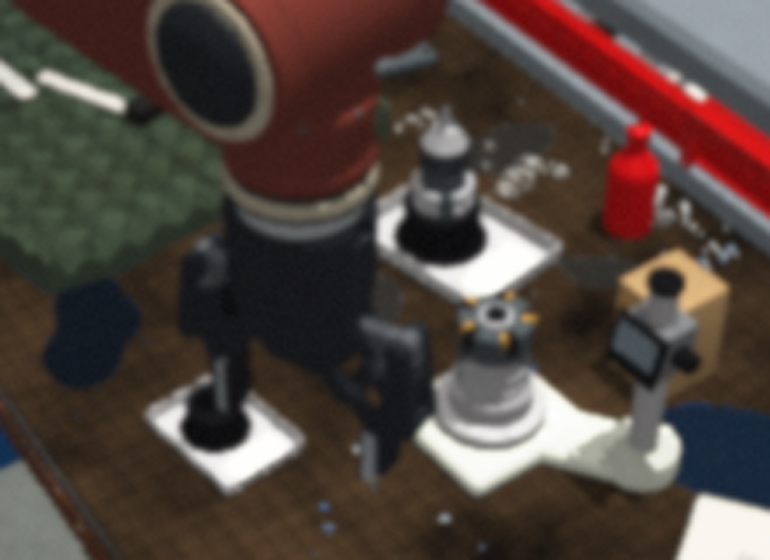

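```bash
cat > h.py <<'E'
import numpy as np,cv2
def ray(f,px):
    u=cv2.undistortPoints(np.array([[px]],float),f["intrinsics"],f["dist_coeffs"])[0,0]
    R=f["R"];o=-R.T@f["t"];d=R.T@np.array([u[0],u[1],1]);return o,d
def onz(f,px,z):
    o,d=ray(f,px);return o+d*(z-o[2])/d[2]
def proj(f,X):
    p,_=cv2.projectPoints(np.array(X,float).reshape(-1,3),cv2.Rodrigues(f["R"])[0],f["t"],f["intrinsics"],f["dist_coeffs"]);return p[:,0]
E
python3 - <<'E'
from h import *;import pickle
fr=pickle.load(open("a.pkl","rb"));f=fr["top"]
b=lambda x,y:(190+x/3-.33,95+y/3-.33)
for n,p,z in [("mill flange",(106,132),.068),("mill nut",(80,103),.108),("drill flange",(386,243),.062),("drill cone",(391,222),.110),("face top",(624,335),.109),("face ring",(600,347),.048),("spare",(360,427),.04),("oil",(461,105),.04),("carton",(636,170),.085),("foot presetter",(603,350),0.02)]:
    print(n,onz(f,b(*p),z).round(4))
E
```

```text
mill flange [0.6718 0.0213 0.068 ]
mill nut [0.6862 0.0359 0.108 ]
drill flange [ 0.5731 -0.2309  0.062 ]
drill cone [ 0.5823 -0.2339  0.11  ]
face top [ 0.4868 -0.4316  0.109 ]
face ring [ 0.4824 -0.424   0.048 ]
spare [ 0.4105 -0.2088  0.04  ]
oil [ 0.7084 -0.3009  0.04  ]
carton [ 0.6365 -0.4521  0.085 ]
foot presetter [ 0.4823 -0.4327  0.02  ]
```

>>> move_arm([
  {"tz": -0.04},
  {"tz": -0.03,"tx": 0.02,"ty": -0.012},
  {"tx": 0.04,"ty": -0.024,"tz": -0.01},
  {"tx": 0.04,"ty": -0.024},
  {"tx": 0.04,"ty": -0.024},
  {"tx": 0.04,"ty": -0.024},
  {"tx": 0.04,"ty": -0.024},
  {"tx": 0.04,"ty": -0.024},
  {"tx": 0.04,"ty": -0.024},
  {"tx": 0.04,"ty": -0.024},
  {"tx": 0.04,"ty": -0.024},
  {"tx": 0.04,"ty": -0.024},
])

```text
schema error: expected keys tx, ty, tz, ax, ay, az, jaw
```

```bash
cat >> h.py <<'E'
from scipy.spatial.transform import Rotation as Ro
def tool(s):
    w,x,y,z=s["tool_rot"];return Ro.from_quat([x,y,z,w]).as_matrix()
def go(s,P,yaw=None):
    "tool-frame shift to world TCP P, and rotvec (deg) to vertical-down with tool x at yaw deg"
    M=tool(s);d=M.T@(np.array(P)-s["tool_pos"])
    y0=np.degrees(np.arctan2(M[1,0],M[0,0]))
    if yaw is None: yaw=y0
    a=np.radians(yaw);T=np.array([[np.cos(a),np.sin(a),0],[np.sin(a),-np.cos(a),0],[0,0,-1.]])
    r=Ro.from_matrix(M.T@T).as_rotvec(degrees=True)
    print("pos",s["tool_pos"].round(4),"yaw %.1f"%y0,"shift t",d.round(4),"turn",r.round(2),"F",s["contact_force"].round(1),"w %.3f"%s["gripper_width"],"t %.1f"%s["time"],"j6 %.2f"%s["joint_pos"][5])
def snap(manip,cam,name,crop=None,k=1):
    f=manip.grab_frame(cam);c=f["color"][:,:,::-1]
    import pickle;pickle.dump(f,open(name+".pkl","wb"))
    if crop: c=c[crop[1]:crop[3],crop[0]:crop[2]]
    cv2.imwrite("pics/%s.png"%name,cv2.resize(c,None,fx=k,fy=k,interpolation=cv2.INTER_CUBIC));return f
E
python3 - <<'E'
from plant import manip
from h import *
s=manip.state();go(s,(.66,.03,.26),23)
f=snap(manip,"top","c1")
f=snap(manip,"wrist","c2")
print(tool(s).T@(-f["R"].T@f["t"]-s["tool_pos"]))
E
```

```text
pos [ 0.2449 -0.5745  0.2048] yaw 23.1 shift t [ 0.6189 -0.3934 -0.0544] turn [-0.09 -0.01  0.08] F [ 0.7 -0.2 -0.4] w 0.995 t 0.1 j6 -0.12
[ 8.36301669e-02  1.47474423e-04 -1.67552377e-01]
```

View pics/c2.png

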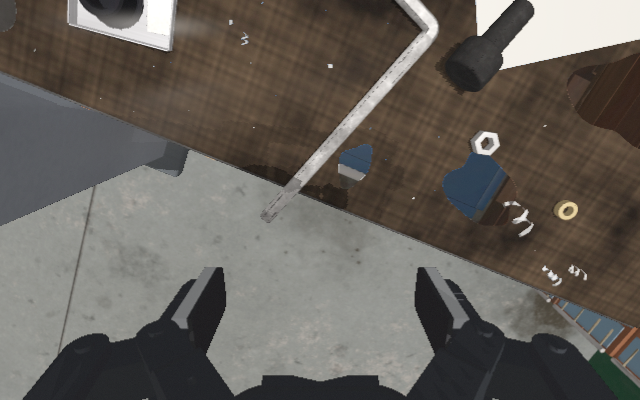

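>>> move_arm([
  {"tx": 0,"ty": 0,"tz": -0.04,"ax": 0,"ay": 0,"az": 0,"jaw": 0},
  {"tx": 0.02,"ty": -0.012,"tz": -0.03,"ax": 0,"ay": 0,"az": 0,"jaw": 0},
  {"tx": 0.04,"ty": -0.024,"tz": -0.01,"ax": 0,"ay": 0,"az": 0,"jaw": 0},
  {"tx": 0.04,"ty": -0.024,"tz": 0,"ax": 0,"ay": 0,"az": 0,"jaw": 0},
  {"tx": 0.04,"ty": -0.024,"tz": 0,"ax": 0,"ay": 0,"az": 0,"jaw": 0},
  {"tx": 0.04,"ty": -0.024,"tz": 0,"ax": 0,"ay": 0,"az": 0,"jaw": 0},
  {"tx": 0.04,"ty": -0.024,"tz": 0,"ax": 0,"ay": 0,"az": 0,"jaw": 0},
  {"tx": 0.04,"ty": -0.024,"tz": 0,"ax": 0,"ay": 0,"az": 0,"jaw": 0},
  {"tx": 0.04,"ty": -0.024,"tz": 0,"ax": 0,"ay": 0,"az": 0,"jaw": 0},
  {"tx": 0.04,"ty": -0.024,"tz": 0,"ax": 0,"ay": 0,"az": 0,"jaw": 0},
])

```text
time: 1.25
tool_pos: [0.4832, -0.2466, 0.288]
tool_rot: [-0.001, 0.981, 0.194, 0.001]
contact_force: [0.6, -1.2, -0.2]
gripper_width: 0.998
```

```bash
python3 - <<'E'
from plant import manip
from h import *
s=manip.state();go(s,(.66,.03,.26),23)
f=snap(manip,"wrist","c3")
E
```

```text
pos [ 0.4832 -0.2466  0.288 ] yaw 22.4 shift t [ 0.2688 -0.1884  0.029 ] turn [-0.1  -0.15 -0.61] F [ 0.6 -1.2 -0.2] w 0.998 t 1.2 j6 0.57
```

View pics/c3.png

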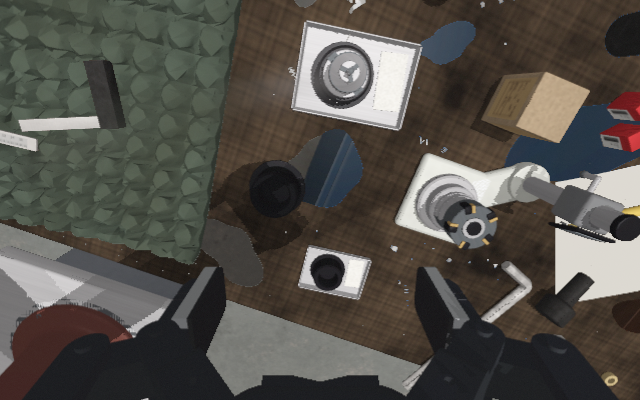

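```bash
python3 - <<'E'
from h import *;import pickle
f=pickle.load(open("c3.pkl","rb"));c=f["color"][:,:,::-1]
cv2.imwrite("pics/d1.png",cv2.resize(c[20:280,220:520],None,fx=2.6,fy=2.3,interpolation=cv2.INTER_CUBIC)) if 0 else None
A=cv2.resize(c[20:130,290:430],None,fx=5,fy=5,interpolation=cv2.INTER_CUBIC)
B=cv2.resize(c[140:250,230:320],None,fx=5,fy=5,interpolation=cv2.INTER_CUBIC)
C=cv2.resize(c[150:260,390:510],None,fx=5,fy=5,interpolation=cv2.INTER_CUBIC)
cv2.imwrite("pics/dA.png",A);cv2.imwrite("pics/dB.png",B);cv2.imwrite("pics/dC.png",C)
E
```

```text
(no output)
```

View pics/dA.png

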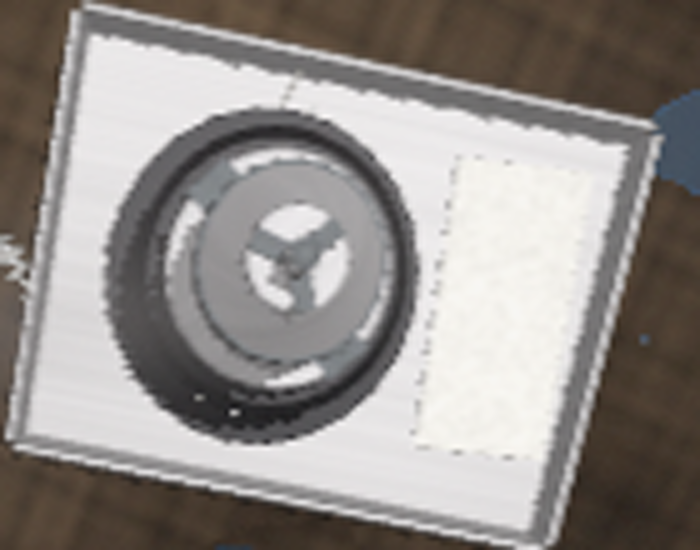

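View pics/dB.png

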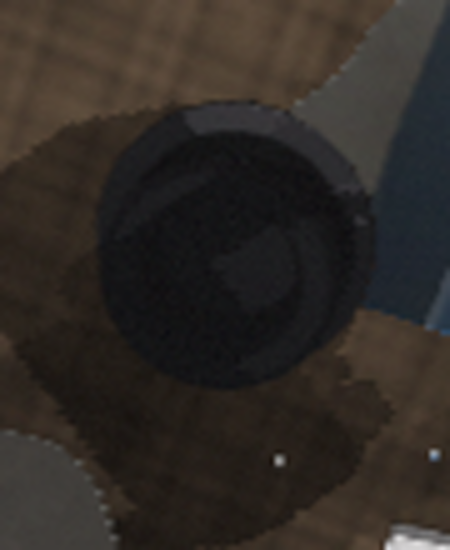

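View pics/dC.png

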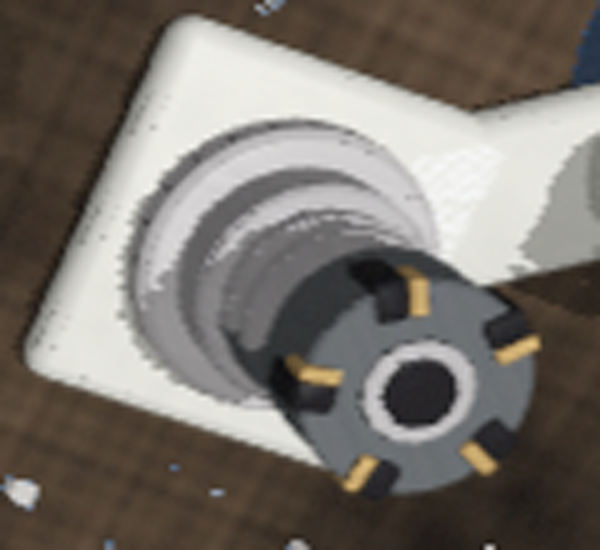

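```bash
python3 - <<'E'
from h import *;import pickle
f=pickle.load(open("c3.pkl","rb"));c=f["color"][:,:,::-1]
B=cv2.resize(c[140:240,230:320],None,fx=6,fy=6,interpolation=cv2.INTER_CUBIC).astype(float)
B=np.clip(255*(B/255)**.5*1.5-30,0,255).astype(np.uint8)
# hypotheses: draw mouth circles
o=np.array([230,140])
for P in [onz(f,(275.4,191.4),.04)]:
    print(P)
    for r in (.02,.0225,.032):
        a=np.linspace(0,2*np.pi,60);X=np.c_[P[0]+r*np.cos(a),P[1]+r*np.sin(a),0*a+.04]
        for q in proj(f,X): cv2.circle(B,tuple(((q-o+.5)*6).astype(int)),1,(0,255,0),-1)
cv2.imwrite("pics/dB2.png",B)
for n,p,z in [("face",(390+418/5,150+392/5),.109),("drill cone",(290+295/5,20+262/5),.115),("drill sleeve",(290+293/5,20+264/5),.1)]:print(n,onz(f,p,z))
E
```

```text
[ 0.42080409 -0.20864633  0.04      ]
face [ 0.48797292 -0.43128356  0.109     ]
drill cone [ 0.5843438  -0.23445818  0.115     ]
drill sleeve [ 0.58491292 -0.23508593  0.1       ]
```

View pics/dB2.png

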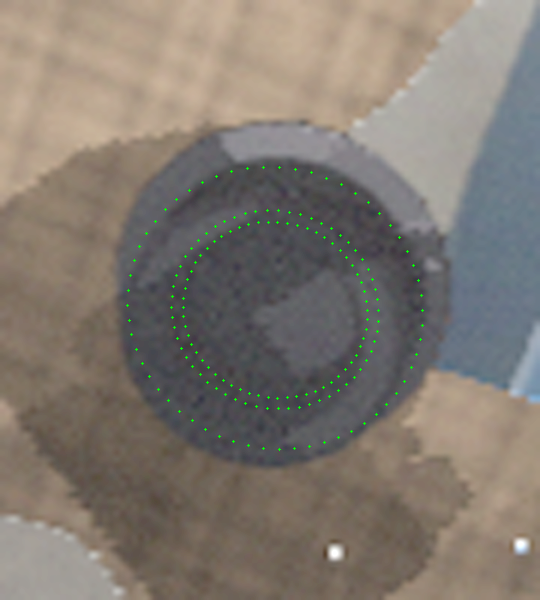

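>>> move_arm([
  {"tx": -0.029,"ty": -0.019,"tz": 0.029,"ax": 0,"ay": 0,"az": 0,"jaw": 0},
  {"tx": -0.029,"ty": -0.019,"tz": 0.029,"ax": 0,"ay": 0,"az": 0,"jaw": 0},
  {"tx": -0.029,"ty": -0.019,"tz": 0.029,"ax": 0,"ay": 0,"az": 0,"jaw": 0},
  {"tx": 0,"ty": 0,"tz": 0,"ax": 0,"ay": 0,"az": 0,"jaw": 0},
])

```text
time: 1.7
tool_pos: [0.3827, -0.2163, 0.1943]
tool_rot: [-0.005, 0.979, 0.203, 0.002]
contact_force: [0.2, -0.2, -1.5]
gripper_width: 0.998
```

```bash
python3 - <<'E'
from plant import manip
from h import *
s=manip.state();go(s,(.38,-.225,.2),23)
f=snap(manip,"wrist","e1")
B=f["color"][:,:,::-1].astype(float)
cv2.imwrite("pics/e1.png",np.clip(255*(B/255)**.5*1.5-30,0,255).astype(np.uint8))
E
```

```text
pos [ 0.3827 -0.2163  0.1943] yaw 23.4 shift t [-0.0059  0.0068 -0.0058] turn [-0.54 -0.31  0.39] F [ 0.2 -0.2 -1.5] w 0.998 t 1.7 j6 0.47
```

View pics/e1.png

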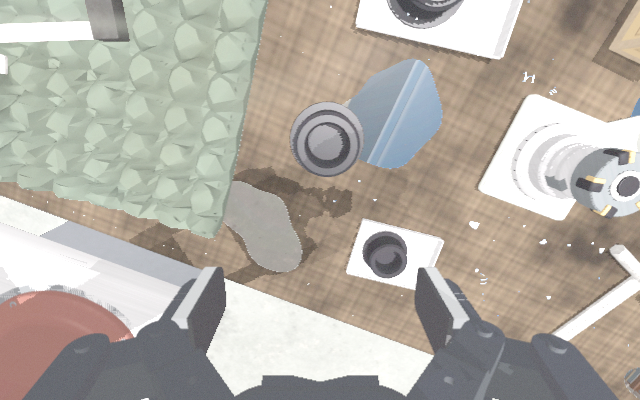

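```bash
cat >> h.py <<'E'
def overlay(f,P,rs,box,k,name,gamma=1):
    "draw horizontal circles: rs list of (r,z)"
    c=f["color"][:,:,::-1].astype(float)
    c=np.clip(255*(c/255)**gamma,0,255).astype(np.uint8)
    x0,y0,x1,y1=box;B=cv2.resize(c[y0:y1,x0:x1],None,fx=k,fy=k,interpolation=cv2.INTER_CUBIC)
    a=np.linspace(0,2*np.pi,50)
    for i,(r,z) in enumerate(rs):
        X=np.c_[P[0]+r*np.cos(a),P[1]+r*np.sin(a),0*a+z]
        for q in proj(f,X): cv2.circle(B,tuple(((q-[x0,y0]+.5)*k).astype(int)),1,[(0,255,0),(0,0,255),(255,255,0)][i%3],-1)
    cv2.imwrite("pics/%s.png"%name,B)
E
python3 - <<'E'
from h import *;import pickle
f=pickle.load(open("e1.pkl","rb"))
P=onz(f,(326,140),.04);print(P)
overlay(f,P,[(.0225,.04),(.032,.04),(.032,0)],(280,90,375,185),6,"e2",.55)
E
```

```text
[ 0.41858324 -0.20535848  0.04      ]
```

View pics/e2.png

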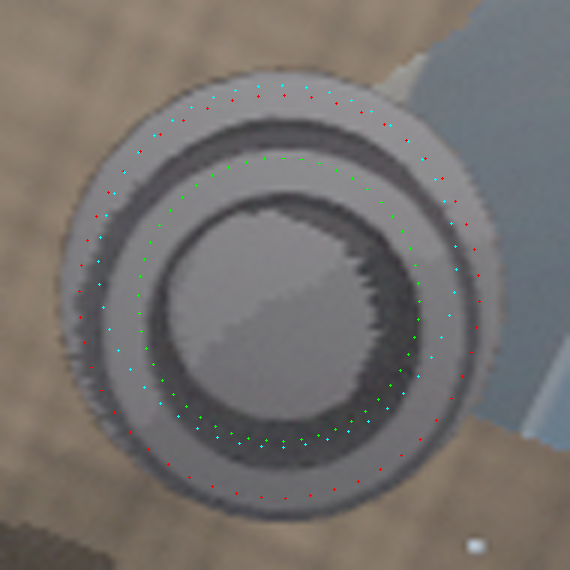

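```bash
python3 - <<'E'
from h import *;import pickle
f=pickle.load(open("c3.pkl","rb"))
Q=[onz(f,(290+x/5,20+y/5),.017) for x,y in [(82,8),(660,130),(548,545),(12,445)]]
for i in range(4): print(Q[i].round(4),np.linalg.norm(Q[i]-Q[i-1]).round(4))
g=pickle.load(open("a.pkl","rb"))["top"]
print("topcam",-g["R"].T@g["t"])
e=pickle.load(open("e1.pkl","rb"));print("e cam",-e["R"].T@e["t"])
b=(283,208,338,263)
overlay(g,(.4185,-.2070),[],b,10,"f0",.6)
overlay(g,(.4185,-.2070),[(.0225,.04),(.032,.04),(.032,0)],b,10,"f1",.6)
E
```

```text
[ 0.6232 -0.1711  0.017 ] 0.1009
[ 0.6515 -0.309   0.017 ] 0.1407
[ 0.5536 -0.3282  0.017 ] 0.0997
[ 0.5243 -0.1911  0.017 ] 0.1403
topcam [ 0.38472324 -0.20533293  1.06434811]
e cam [ 0.45932768 -0.18499411  0.36205959]
```

View pics/f1.png

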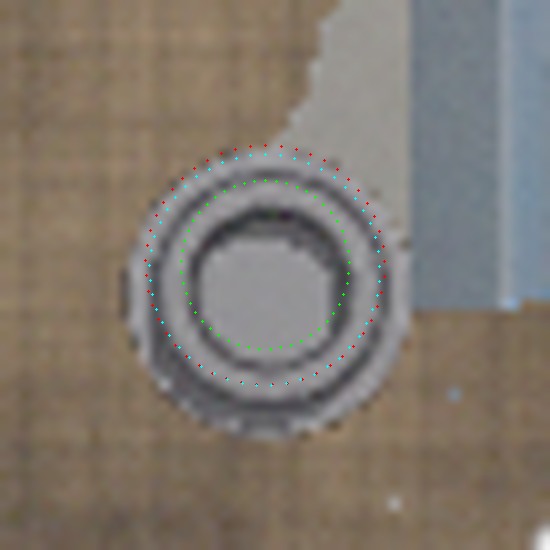

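View pics/f0.png

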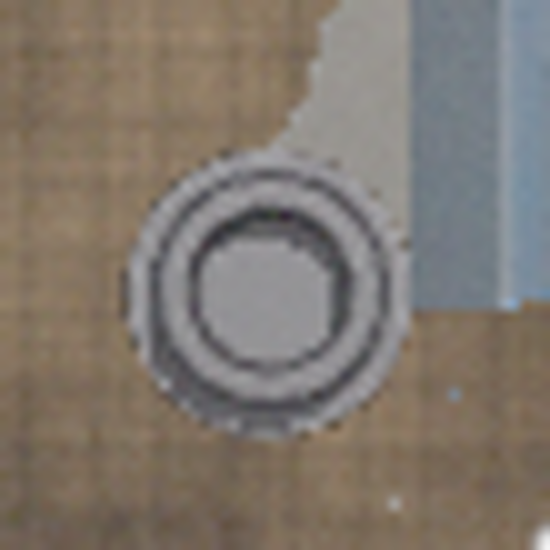

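```bash
python3 - <<'E'
from h import *;import pickle
g=pickle.load(open("a.pkl","rb"))["top"];e=pickle.load(open("e1.pkl","rb"));c=pickle.load(open("c3.pkl","rb"))
print(onz(e,(326.8,144),.04),onz(e,(280+290/6-.5,90+330/6-.5),.034))
print("base",onz(e,(280+282/6-.5,90+295/6-.5),.003))
print(onz(g,(310,236.4),.04),onz(g,(283+273.5/10-.5,208+291/10-.5),.034),"base",onz(g,(283+270/10-.5,208+292/10-.5),.003))
print(onz(c,(273.7,193.3),.04))
E
```

```text
[ 0.41538339 -0.20760209  0.04      ] [ 0.41451973 -0.20915118  0.034     ]
base [ 0.41541099 -0.2076205   0.003     ]
[ 0.41207189 -0.20966026  0.04      ] [ 0.4116943  -0.20928508  0.034     ] base [ 0.41222549 -0.2084358   0.003     ]
[ 0.41751695 -0.20747379  0.04      ]
```

>>> move_arm([
  {"tx": 0.041,"ty": -0.016,"tz": -0.02,"ax": 0,"ay": 0,"az": 0,"jaw": 0},
  {"tx": 0.041,"ty": -0.016,"tz": -0.02,"ax": 0,"ay": 0,"az": 0,"jaw": 0},
  {"tx": 0.041,"ty": -0.016,"tz": -0.02,"ax": 0,"ay": 0,"az": 0,"jaw": 0},
  {"tx": 0.041,"ty": -0.016,"tz": -0.01,"ax": 0,"ay": 0,"az": 0,"jaw": 0},
  {"tx": 0.041,"ty": -0.016,"tz": 0,"ax": 0,"ay": 0,"az": 0,"jaw": 0},
  {"tx": 0.041,"ty": -0.016,"tz": 0,"ax": 0,"ay": 0,"az": 0,"jaw": 0},
  {"tx": 0.041,"ty": -0.016,"tz": 0,"ax": 0,"ay": 0,"az": 0,"jaw": 0},
  {"tx": 0,"ty": 0,"tz": 0,"ax": 0,"ay": 0,"az": 0,"jaw": 0},
])

```text
time: 2.55
tool_pos: [0.6277, 0.0012, 0.2945]
tool_rot: [0.005, 0.98, 0.199, 0.02]
contact_force: [0.3, 0.1, 0.4]
gripper_width: 1.001
```

```bash
python3 - <<'E'
from plant import manip
from h import *
s=manip.state();go(s,(.60,0,.26),23)
f=snap(manip,"wrist","g1")
E
```

```text
pos [0.6277 0.0012 0.2945] yaw 23.0 shift t [-0.0273 -0.0103  0.0333] turn [ 1.01 -2.13 -0.02] F [0.3 0.1 0.4] w 1.001 t 2.5 j6 1.05
```

View pics/g1.png

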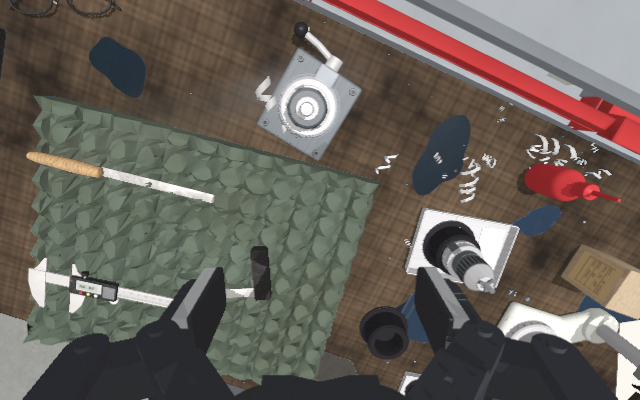

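```bash
python3 - <<'E'
from h import *;import pickle
f=pickle.load(open("g1.pkl","rb"))
P=onz(f,(307,108),.1);print(P, -f["R"].T@f["t"])
overlay(f,P,[(.021,.108),(.025,.068),(.006,.137)],(250,50,370,160),5,"g2",.8)
E
```

```text
[0.68902955 0.03849507 0.1       ] [0.69782639 0.03408494 0.46481254]
```

View pics/g2.png

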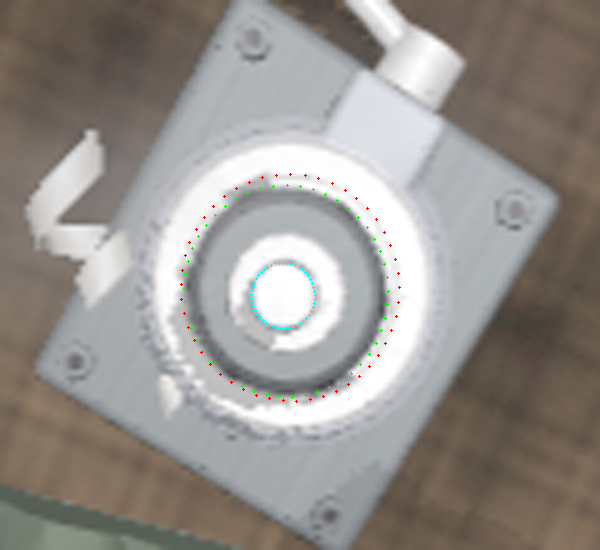

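```bash
cat > st.py <<'E'
import sys
from plant import manip
from h import *
go(manip.state(),[float(a) for a in sys.argv[1:4]],float(sys.argv[4]) if len(sys.argv)>4 else 23)
E
python3 st.py .689 .0385 .2
```

```text
pos [ 6.268e-01 -3.000e-04  2.952e-01] yaw 22.9 shift t [ 0.0688 -0.0134  0.0976] turn [ 1.08 -2.12 -0.09] F [-0.5  0.8  0.2] w 1.000 t 2.6 j6 1.05
```

>>> move_arm([
  {"tx": 0,"ty": 0,"tz": 0,"ax": 1.1,"ay": -2.1,"az": 0,"jaw": 0},
  {"tx": 0.035,"ty": -0.007,"tz": 0.02,"ax": 0,"ay": 0,"az": 0,"jaw": 0},
  {"tx": 0.031,"ty": -0.006,"tz": 0.03,"ax": 0,"ay": 0,"az": 0,"jaw": 0},
  {"tx": 0,"ty": 0,"tz": 0.03,"ax": 0,"ay": 0,"az": 0,"jaw": 0},
  {"tx": 0,"ty": 0,"tz": 0,"ax": 0,"ay": 0,"az": 0,"jaw": 0},
  {"tx": 0,"ty": 0,"tz": 0,"ax": 0,"ay": 0,"az": 0,"jaw": 0},
])

```text
time: 3.2
tool_pos: [0.692, 0.0328, 0.2262]
tool_rot: [0.003, 0.981, 0.196, 0.009]
contact_force: [-0.4, -0.1, -0.2]
gripper_width: 1.001
```

```bash
python3 st.py .689 .0385 .073
```

```text
pos [0.692  0.0328 0.2262] yaw 22.6 shift t [-0.003  -0.0079  0.1531] turn [ 0.57 -0.88 -0.38] F [-0.4 -0.1 -0.2] w 1.001 t 3.2 j6 1.12
```

>>> move_arm([
  {"tx": -0.001,"ty": -0.008,"tz": 0.02,"ax": 0.6,"ay": -0.9,"az": -0.4,"jaw": 0},
  {"tx": 0,"ty": 0,"tz": 0.03,"ax": 0,"ay": 0,"az": 0,"jaw": 0},
  {"tx": 0,"ty": 0,"tz": 0.03,"ax": 0,"ay": 0,"az": 0,"jaw": 0},
  {"tx": 0,"ty": 0,"tz": 0,"ax": 0,"ay": 0,"az": 0,"jaw": 0},
])

```text
time: 3.6
tool_pos: [0.6911, 0.0384, 0.1515]
tool_rot: [0.001, 0.98, 0.199, 0.005]
contact_force: [-1.0, -0.0, -0.5]
gripper_width: 1.001
```

```bash
python3 st.py .689 .0385 .073; python3 - <<'E'
from plant import manip
from h import *
f=snap(manip,"wrist","g3")
E
```

```text
pos [0.6911 0.0384 0.1515] yaw 22.9 shift t [-0.0026 -0.0012  0.0785] turn [ 0.21 -0.54 -0.09] F [-1.  -0.  -0.5] w 1.001 t 3.6 j6 1.12
```

View pics/g3.png

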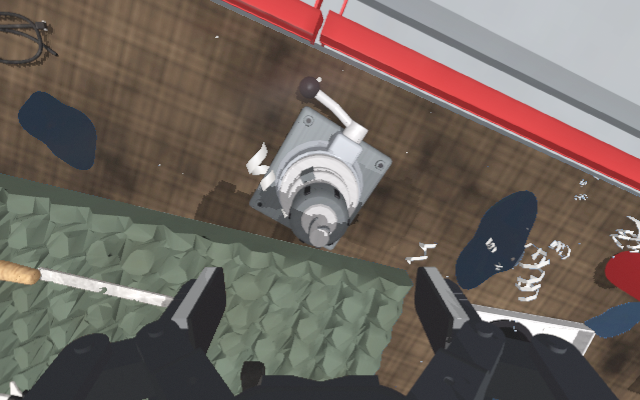

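>>> move_arm([
  {"tx": -0.002,"ty": -0.001,"tz": 0.025,"ax": 0.2,"ay": -0.5,"az": 0,"jaw": 0},
  {"tx": 0,"ty": 0,"tz": 0.025,"ax": 0,"ay": 0,"az": 0,"jaw": 0},
  {"tx": 0,"ty": 0,"tz": 0.02,"ax": 0,"ay": 0,"az": 0,"jaw": 0},
  {"tx": 0,"ty": 0,"tz": 0,"ax": 0,"ay": 0,"az": 0,"jaw": 0},
  {"tx": 0,"ty": 0,"tz": 0,"ax": 0,"ay": 0,"az": 0,"jaw": 0},
])

```text
time: 4.15
tool_pos: [0.6973, 0.0379, 0.0938]
tool_rot: [0.002, 0.98, 0.198, 0.01]
contact_force: [0.3, -0.2, 1.6]
gripper_width: 1.0
```

```bash
python3 st.py .689 .0385 .073
```

```text
pos [0.6973 0.0379 0.0938] yaw 22.9 shift t [-0.0078 -0.0039  0.0207] turn [ 0.51 -1.1  -0.11] F [ 0.3 -0.2  1.6] w 1.000 t 4.2 j6 1.12
```

>>> move_arm([
  {"tx": -0.005,"ty": -0.002,"tz": 0.005,"ax": 0.5,"ay": -1.1,"az": -0.1,"jaw": 0},
  {"tx": -0.003,"ty": -0.001,"tz": 0.006,"ax": 0,"ay": 0,"az": 0,"jaw": 0},
  {"tx": 0,"ty": 0,"tz": 0,"ax": 0,"ay": 0,"az": 0,"jaw": 0},
  {"tx": 0,"ty": 0,"tz": 0,"ax": 0,"ay": 0,"az": 0,"jaw": 0},
])

```text
time: 4.55
tool_pos: [0.6911, 0.0374, 0.0876]
tool_rot: [0.001, 0.98, 0.199, 0.003]
contact_force: [-0.0, -0.8, -0.2]
gripper_width: 0.998
```

```bash
python3 st.py .689 .0385 .073
```

```text
pos [0.6911 0.0374 0.0876] yaw 23.0 shift t [-0.0016 -0.0019  0.0145] turn [ 0.16 -0.31  0.  ] F [-0.  -0.8 -0.2] w 0.998 t 4.5 j6 1.12
```

>>> move_arm([
  {"tx": -0.003,"ty": -0.002,"tz": 0.01,"ax": 0.2,"ay": -0.5,"az": 0,"jaw": 0},
  {"tx": -0.002,"ty": 0,"tz": 0.008,"ax": 0,"ay": -0.3,"az": 0,"jaw": 0},
  {"tx": 0,"ty": 0,"tz": 0,"ax": 0,"ay": 0,"az": 0,"jaw": 0},
])

```text
time: 4.85
tool_pos: [0.6856, 0.0373, 0.0687]
tool_rot: [0.001, 0.98, 0.199, -0.004]
contact_force: [0.1, -0.1, 0.6]
gripper_width: 1.0
```

```bash
python3 st.py .689 .0385 .073
```

```text
pos [0.6856 0.0373 0.0687] yaw 23.0 shift t [ 0.0036  0.0002 -0.0043] turn [-0.03  0.51  0.  ] F [ 0.1 -0.1  0.6] w 1.000 t 4.8 j6 1.12
```

>>> move_arm([
  {"tx": 0.003,"ty": 0,"tz": -0.003,"ax": 0,"ay": 0.4,"az": 0,"jaw": 0},
  {"tx": 0,"ty": 0,"tz": 0,"ax": 0,"ay": 0,"az": 0,"jaw": 0},
])

```text
time: 5.05
tool_pos: [0.6881, 0.0386, 0.071]
tool_rot: [-0.0, 0.98, 0.199, -0.001]
contact_force: [0.3, 0.7, 1.0]
gripper_width: 1.0
```

```bash
python3 st.py .689 .0385 .073
```

```text
pos [0.6881 0.0386 0.071 ] yaw 23.0 shift t [ 0.0008  0.0004 -0.002 ] turn [-0.07  0.15  0.  ] F [0.3 0.7 1. ] w 1.000 t 5.0 j6 1.12
```

>>> move_arm([
  {"tx": 0,"ty": 0,"tz": 0,"ax": 0,"ay": 0,"az": 0,"jaw": 255},
  {"tx": 0,"ty": 0,"tz": 0,"ax": 0,"ay": 0,"az": 0,"jaw": 255},
  {"tx": 0,"ty": 0,"tz": 0,"ax": 0,"ay": 0,"az": 0,"jaw": 255},
  {"tx": 0,"ty": 0,"tz": 0,"ax": 0,"ay": 0,"az": 0,"jaw": 255},
  {"tx": 0,"ty": 0,"tz": 0,"ax": 0,"ay": 0,"az": 0,"jaw": 255},
  {"tx": 0,"ty": 0,"tz": 0,"ax": 0,"ay": 0,"az": 0,"jaw": 255},
  {"tx": 0,"ty": 0,"tz": 0,"ax": 0,"ay": 0,"az": 0,"jaw": 255},
])

```text
time: 5.75
tool_pos: [0.6889, 0.0381, 0.0725]
tool_rot: [0.0, 0.98, 0.199, -0.001]
contact_force: [0.3, -1.3, 0.9]
gripper_width: 0.446
```

```bash
python3 st.py .689 .0385 .073
```

```text
pos [0.6889 0.0381 0.0725] yaw 23.0 shift t [ 0.0002 -0.0004 -0.0005] turn [ 0.02  0.07 -0.  ] F [ 0.3 -1.3  0.9] w 0.446 t 5.8 j6 1.12
```

>>> move_arm([
  {"tx": 0,"ty": 0,"tz": -0.01,"ax": 0,"ay": 0,"az": 0,"jaw": 255},
  {"tx": 0,"ty": 0,"tz": -0.015,"ax": 0,"ay": 0,"az": 0,"jaw": 255},
  {"tx": 0,"ty": 0,"tz": -0.015,"ax": 0,"ay": 0,"az": 0,"jaw": 255},
  {"tx": 0,"ty": 0,"tz": 0,"ax": 0,"ay": 0,"az": 0,"jaw": 255},
])

```text
time: 6.15
tool_pos: [0.6861, 0.0387, 0.1112]
tool_rot: [-0.001, 0.98, 0.199, -0.004]
contact_force: [0.8, -0.1, -4.0]
gripper_width: 0.448
```

```bash
python3 st.py .689 .0385 .25
```

```text
pos [0.6861 0.0387 0.1112] yaw 23.0 shift t [ 0.0015  0.0008 -0.1388] turn [-0.21  0.43 -0.  ] F [ 0.8 -0.1 -4. ] w 0.448 t 6.2 j6 1.12
```

>>> move_arm([
  {"tx": 0,"ty": 0,"tz": -0.03,"ax": -0.2,"ay": 0.4,"az": 0,"jaw": 255},
  {"tx": 0,"ty": 0,"tz": -0.04,"ax": 0,"ay": 0.4,"az": 0,"jaw": 255},
  {"tx": 0,"ty": 0,"tz": -0.03,"ax": 0,"ay": 0.4,"az": 0,"jaw": 255},
  {"tx": -0.02,"ty": 0.007,"tz": -0.01,"ax": 0,"ay": 0.4,"az": 0,"jaw": 255},
  {"tx": -0.035,"ty": 0.012,"tz": 0,"ax": 0,"ay": 0,"az": 0,"jaw": 255},
  {"tx": -0.035,"ty": 0.012,"tz": 0,"ax": 0,"ay": 0,"az": 0,"jaw": 255},
  {"tx": -0.035,"ty": 0.012,"tz": 0,"ax": 0,"ay": 0,"az": 0,"jaw": 255},
  {"tx": -0.035,"ty": 0.012,"tz": 0,"ax": 0,"ay": 0,"az": 0,"jaw": 255},
  {"tx": -0.035,"ty": 0.012,"tz": 0,"ax": 0,"ay": 0,"az": 0,"jaw": 255},
  {"tx": -0.035,"ty": 0.012,"tz": 0,"ax": 0,"ay": 0,"az": 0,"jaw": 255},
])

```text
time: 7.15
tool_pos: [0.5005, -0.1259, 0.2215]
tool_rot: [-0.002, 0.979, 0.203, 0.012]
contact_force: [-0.3, -0.0, -4.4]
gripper_width: 0.448
```

```bash
python3 st.py .4145 -.2085 .15
```

```text
pos [ 0.5005 -0.1259  0.2215] yaw 23.5 shift t [-0.1134  0.0415  0.0689] turn [ 0.07 -1.34  0.46] F [-0.3 -0.  -4.4] w 0.448 t 7.2 j6 0.76
```

>>> move_arm([
  {"tx": -0.035,"ty": 0.013,"tz": 0,"ax": 0,"ay": -1.3,"az": 0.5,"jaw": 255},
  {"tx": -0.035,"ty": 0.013,"tz": 0,"ax": 0,"ay": 0,"az": 0,"jaw": 255},
  {"tx": -0.03,"ty": 0.01,"tz": 0,"ax": 0,"ay": 0,"az": 0,"jaw": 255},
  {"tx": 0,"ty": 0,"tz": 0,"ax": 0,"ay": 0,"az": 0,"jaw": 255},
  {"tx": 0,"ty": 0,"tz": 0,"ax": 0,"ay": 0,"az": 0,"jaw": 255},
])

```text
time: 7.65
tool_pos: [0.4152, -0.2026, 0.2211]
tool_rot: [0.002, 0.981, 0.196, 0.0]
contact_force: [-0.2, -0.2, -5.5]
gripper_width: 0.451
```

```bash
python3 st.py .4145 -.2085 .15
```

```text
pos [ 0.4152 -0.2026  0.2211] yaw 22.6 shift t [-0.0029  0.0049  0.0711] turn [ 0.22  0.03 -0.38] F [-0.2 -0.2 -5.5] w 0.451 t 7.7 j6 0.56
```

>>> move_arm([
  {"tx": -0.003,"ty": 0.005,"tz": 0.03,"ax": 0.2,"ay": 0,"az": -0.4,"jaw": 255},
  {"tx": 0,"ty": 0,"tz": 0.04,"ax": 0,"ay": 0,"az": 0,"jaw": 255},
  {"tx": 0,"ty": 0,"tz": 0.03,"ax": 0,"ay": 0,"az": 0,"jaw": 255},
  {"tx": 0,"ty": 0,"tz": 0,"ax": 0,"ay": 0,"az": 0,"jaw": 255},
  {"tx": 0,"ty": 0,"tz": 0,"ax": 0,"ay": 0,"az": 0,"jaw": 255},
])

```text
time: 8.15
tool_pos: [0.4182, -0.2077, 0.1221]
tool_rot: [0.002, 0.979, 0.202, 0.003]
contact_force: [1.3, 0.3, -3.8]
gripper_width: 0.448
```

```bash
python3 st.py .4145 -.2085 .1;python3 - <<'E'
from plant import manip
from h import *
f=snap(manip,"wrist","i1");f=snap(manip,"scene","i2",(200,150,400,300),4)
E
```

```text
pos [ 0.4182 -0.2077  0.1221] yaw 23.3 shift t [-0.0038 -0.0009  0.0221] turn [ 0.33 -0.26  0.27] F [ 1.3  0.3 -3.8] w 0.448 t 8.2 j6 0.54
```

View pics/i1.png

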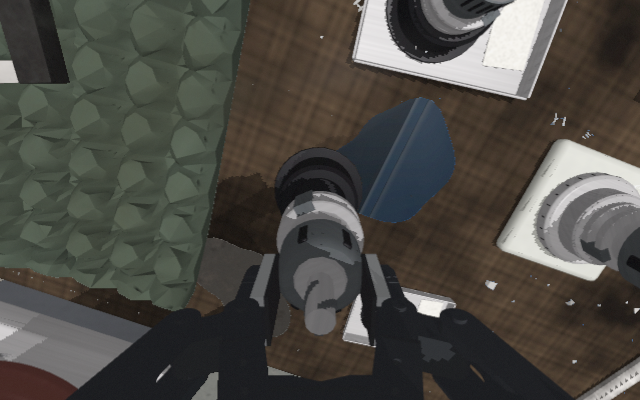

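View pics/i2.png

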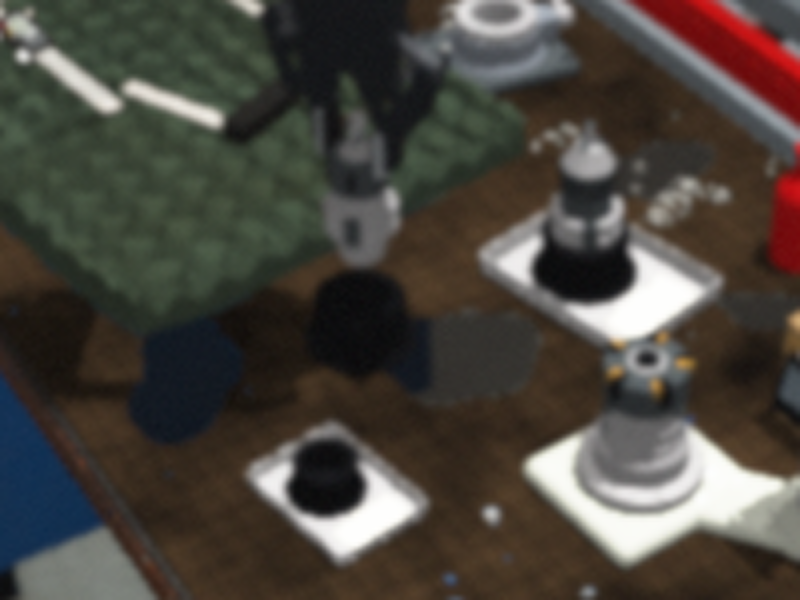

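>>> move_arm([
  {"tx": -0.004,"ty": -0.001,"tz": 0.008,"ax": 0.3,"ay": -0.3,"az": 0,"jaw": 255},
  {"tx": -0.001,"ty": 0,"tz": 0.01,"ax": 0,"ay": 0,"az": 0,"jaw": 255},
  {"tx": 0,"ty": 0,"tz": 0,"ax": 0,"ay": 0,"az": 0,"jaw": 255},
  {"tx": 0,"ty": 0,"tz": 0,"ax": 0,"ay": 0,"az": 0,"jaw": 255},
])

```text
time: 8.65
tool_pos: [0.416, -0.211, 0.1084]
tool_rot: [0.004, 0.979, 0.202, 0.003]
contact_force: [0.4, -0.0, -5.3]
gripper_width: 0.445
```

```bash
python3 st.py .4145 -.2085 .0645
```

```text
pos [ 0.416  -0.211   0.1084] yaw 23.3 shift t [-0.0005 -0.0032  0.0439] turn [ 0.49 -0.21  0.3 ] F [ 0.4 -0.  -5.3] w 0.445 t 8.7 j6 0.54
```

>>> move_arm([
  {"tx": -0.001,"ty": -0.003,"tz": 0.01,"ax": 0.5,"ay": -0.3,"az": 0,"jaw": 255},
  {"tx": -0.001,"ty": 0,"tz": 0.01,"ax": 0,"ay": 0,"az": 0,"jaw": 255},
  {"tx": 0,"ty": 0,"tz": 0.008,"ax": 0,"ay": 0,"az": 0,"jaw": 255},
  {"tx": 0,"ty": 0,"tz": 0,"ax": 0,"ay": 0,"az": 0,"jaw": 255},
])

```text
time: 9.05
tool_pos: [0.4127, -0.209, 0.0781]
tool_rot: [-0.0, 0.979, 0.202, -0.001]
contact_force: [-0.6, 0.0, -5.5]
gripper_width: 0.445
```

```bash
python3 st.py .4145 -.2085 .0645
```

```text
pos [ 0.4127 -0.209   0.0781] yaw 23.3 shift t [0.0019 0.0003 0.0136] turn [-0.04  0.11  0.28] F [-0.6  0.  -5.5] w 0.445 t 9.1 j6 0.54
```

>>> move_arm([
  {"tx": 0.001,"ty": 0,"tz": 0.007,"ax": 0,"ay": 0,"az": 0,"jaw": 255},
  {"tx": 0,"ty": 0,"tz": 0.007,"ax": 0,"ay": 0,"az": 0,"jaw": 255},
  {"tx": 0,"ty": 0,"tz": 0,"ax": 0,"ay": 0,"az": 0,"jaw": 255},
])

```text
time: 9.35
tool_pos: [0.4144, -0.209, 0.0645]
tool_rot: [0.0, 0.979, 0.202, -0.001]
contact_force: [-1.8, 0.8, -0.1]
gripper_width: 0.447
```

```bash
python3 st.py .4145 -.2085 .0645
```

```text
pos [ 0.4144 -0.209   0.0645] yaw 23.3 shift t [ 0.0003 -0.0004 -0.    ] turn [-0.01  0.08  0.29] F [-1.8  0.8 -0.1] w 0.447 t 9.3 j6 0.54
```

>>> move_arm([
  {"tx": 0,"ty": 0,"tz": 0,"ax": 0,"ay": 0,"az": 0,"jaw": 0},
  {"tx": 0,"ty": 0,"tz": 0,"ax": 0,"ay": 0,"az": 0,"jaw": 0},
  {"tx": 0,"ty": 0,"tz": 0,"ax": 0,"ay": 0,"az": 0,"jaw": 0},
  {"tx": 0,"ty": 0,"tz": 0,"ax": 0,"ay": 0,"az": 0,"jaw": 0},
  {"tx": 0,"ty": 0,"tz": 0,"ax": 0,"ay": 0,"az": 0,"jaw": 0},
  {"tx": 0,"ty": 0,"tz": -0.03,"ax": 0,"ay": 0,"az": 0,"jaw": 0},
  {"tx": 0,"ty": 0,"tz": -0.05,"ax": 0,"ay": 0,"az": 0,"jaw": 0},
  {"tx": 0,"ty": 0,"tz": -0.05,"ax": 0,"ay": 0,"az": 0,"jaw": 0},
  {"tx": 0,"ty": 0,"tz": -0.03,"ax": 0,"ay": 0,"az": 0,"jaw": 0},
  {"tx": 0,"ty": 0,"tz": 0,"ax": 0,"ay": 0,"az": 0,"jaw": 0},
])

```text
time: 10.35
tool_pos: [0.4154, -0.2096, 0.2322]
tool_rot: [0.002, 0.979, 0.202, 0.001]
contact_force: [0.4, -0.2, 1.7]
gripper_width: 0.999
```

```bash
python3 st.py .5846 -.2347 .16;python3 - <<'E'
from plant import manip
from h import *
f=snap(manip,"wrist","k1")
E
```

```text
pos [ 0.4154 -0.2096  0.2322] yaw 23.3 shift t [0.1454 0.0896 0.0728] turn [ 0.25 -0.07  0.28] F [ 0.4 -0.2  1.7] w 0.999 t 10.3 j6 0.54
```

View pics/k1.png

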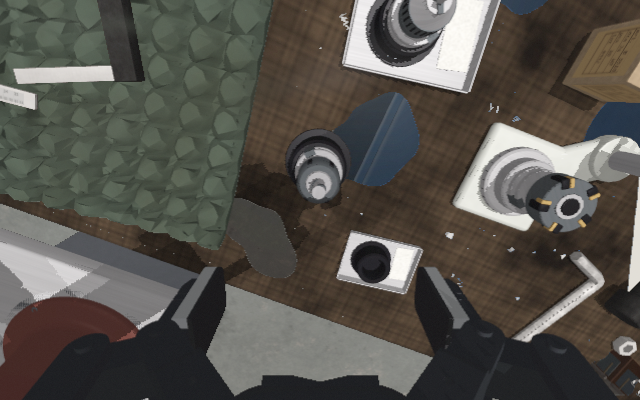

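>>> move_arm([
  {"tx": 0.036,"ty": 0.022,"tz": 0,"ax": 0.2,"ay": 0,"az": 0,"jaw": 0},
  {"tx": 0.036,"ty": 0.022,"tz": 0,"ax": 0,"ay": 0,"az": 0,"jaw": 0},
  {"tx": 0.036,"ty": 0.022,"tz": 0,"ax": 0,"ay": 0,"az": 0,"jaw": 0},
  {"tx": 0.025,"ty": 0.015,"tz": 0,"ax": 0,"ay": 0,"az": 0,"jaw": 0},
  {"tx": 0,"ty": 0,"tz": 0,"ax": 0,"ay": 0,"az": 0,"jaw": 0},
  {"tx": 0,"ty": 0,"tz": 0,"ax": 0,"ay": 0,"az": 0,"jaw": 0},
])

```text
time: 11.0
tool_pos: [0.5685, -0.2287, 0.2155]
tool_rot: [-0.006, 0.98, 0.201, -0.007]
contact_force: [0.3, 0.4, -0.8]
gripper_width: 1.0
```

```bash
python3 st.py .5846 -.2347 .16;python3 - <<'E'
from plant import manip
from h import *
f=snap(manip,"wrist","k2")
P=(.5846,-.2347)
overlay(f,P,[(.019,.1),(.003,.134),(.032,.042)],(240,100,400,260),4,"k3",.8)
E
```

```text
pos [ 0.5685 -0.2287  0.2155] yaw 23.2 shift t [0.0131 0.0127 0.0552] turn [-0.87  0.66  0.2 ] F [ 0.3  0.4 -0.8] w 1.000 t 11.0 j6 0.66
```

View pics/k3.png

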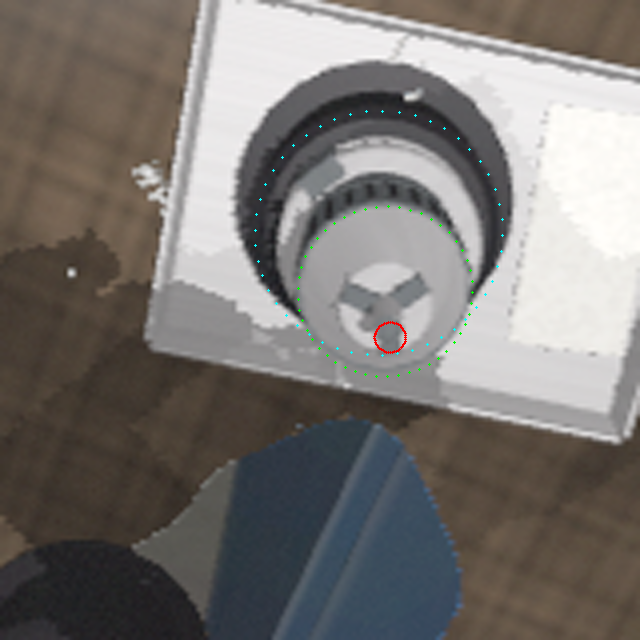

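>>> move_arm([
  {"tx": 0.013,"ty": 0.012,"tz": 0.02,"ax": -0.9,"ay": 0.7,"az": 0,"jaw": 0},
  {"tx": 0,"ty": 0,"tz": 0.03,"ax": 0,"ay": 0,"az": 0,"jaw": 0},
  {"tx": 0,"ty": 0,"tz": 0.03,"ax": 0,"ay": 0,"az": 0,"jaw": 0},
  {"tx": 0,"ty": 0,"tz": 0,"ax": 0,"ay": 0,"az": 0,"jaw": 0},
  {"tx": 0,"ty": 0,"tz": 0,"ax": 0,"ay": 0,"az": 0,"jaw": 0},
])

```text
time: 11.55
tool_pos: [0.58, -0.2343, 0.1334]
tool_rot: [0.001, 0.98, 0.2, 0.0]
contact_force: [-0.8, -0.4, 0.3]
gripper_width: 1.0
```

```bash
python3 st.py .5846 -.2347 .0665
```

```text
pos [ 0.58   -0.2343  0.1334] yaw 23.0 shift t [0.0041 0.0021 0.0669] turn [ 0.07 -0.04  0.05] F [-0.8 -0.4  0.3] w 1.000 t 11.6 j6 0.67
```

>>> move_arm([
  {"tx": 0.004,"ty": 0.002,"tz": 0.015,"ax": 0,"ay": 0,"az": 0,"jaw": 0},
  {"tx": 0,"ty": 0,"tz": 0.02,"ax": 0,"ay": -0.2,"az": 0,"jaw": 0},
  {"tx": 0,"ty": 0,"tz": 0.015,"ax": 0,"ay": -0.2,"az": 0,"jaw": 0},
  {"tx": 0,"ty": 0,"tz": 0,"ax": 0,"ay": 0,"az": 0,"jaw": 0},
  {"tx": 0,"ty": 0,"tz": 0,"ax": 0,"ay": 0,"az": 0,"jaw": 0},
])

```text
time: 12.05
tool_pos: [0.5875, -0.2366, 0.0872]
tool_rot: [0.005, 0.98, 0.199, 0.001]
contact_force: [0.8, 0.2, 0.4]
gripper_width: 0.999
```

```bash
python3 st.py .5846 -.2347 .0665
```

```text
pos [ 0.5875 -0.2366  0.0872] yaw 23.0 shift t [-0.0019 -0.0031  0.0207] turn [ 0.53  0.01 -0.  ] F [0.8 0.2 0.4] w 0.999 t 12.1 j6 0.67
```

>>> move_arm([
  {"tx": -0.002,"ty": -0.003,"tz": 0.01,"ax": 0.5,"ay": 0,"az": 0,"jaw": 0},
  {"tx": 0,"ty": 0,"tz": 0.009,"ax": 0,"ay": 0,"az": 0,"jaw": 0},
  {"tx": 0,"ty": 0,"tz": 0,"ax": 0,"ay": 0,"az": 0,"jaw": 0},
  {"tx": 0,"ty": 0,"tz": 0,"ax": 0,"ay": 0,"az": 0,"jaw": 0},
])

```text
time: 12.45
tool_pos: [0.5856, -0.2352, 0.0688]
tool_rot: [0.001, 0.98, 0.199, 0.001]
contact_force: [0.6, 0.1, -0.5]
gripper_width: 0.998
```

```bash
python3 st.py .5846 -.2347 .0665
```

```text
pos [ 0.5856 -0.2352  0.0688] yaw 23.0 shift t [-0.0007 -0.0009  0.0023] turn [ 0.14 -0.12 -0.  ] F [ 0.6  0.1 -0.5] w 0.998 t 12.4 j6 0.67
```

Close enough; close the jaws with a slight trim.

>>> move_arm([
  {"tx": -0.001,"ty": -0.001,"tz": 0.002,"ax": 0.1,"ay": -0.1,"az": 0,"jaw": 0},
  {"tx": 0,"ty": 0,"tz": 0,"ax": 0,"ay": 0,"az": 0,"jaw": 255},
  {"tx": 0,"ty": 0,"tz": 0,"ax": 0,"ay": 0,"az": 0,"jaw": 255},
  {"tx": 0,"ty": 0,"tz": 0,"ax": 0,"ay": 0,"az": 0,"jaw": 255},
  {"tx": 0,"ty": 0,"tz": 0,"ax": 0,"ay": 0,"az": 0,"jaw": 255},
  {"tx": 0,"ty": 0,"tz": 0,"ax": 0,"ay": 0,"az": 0,"jaw": 255},
  {"tx": 0,"ty": 0,"tz": 0,"ax": 0,"ay": 0,"az": 0,"jaw": 255},
  {"tx": 0,"ty": 0,"tz": 0,"ax": 0,"ay": 0,"az": 0,"jaw": 255},
])

```text
time: 13.25
tool_pos: [0.5848, -0.235, 0.0681]
tool_rot: [0.001, 0.98, 0.199, 0.001]
contact_force: [-0.8, -0.3, 0.8]
gripper_width: 0.405
```

```bash
python3 st.py .5846 -.2347 .0665
```

```text
pos [ 0.5848 -0.235   0.0681] yaw 23.0 shift t [-0.0001 -0.0003  0.0016] turn [ 0.12 -0.07  0.  ] F [-0.8 -0.3  0.8] w 0.405 t 13.2 j6 0.67
```

>>> move_arm([
  {"tx": 0,"ty": 0,"tz": -0.01,"ax": 0,"ay": 0,"az": 0,"jaw": 255},
  {"tx": 0,"ty": 0,"tz": -0.02,"ax": 0,"ay": 0,"az": 0,"jaw": 255},
  {"tx": 0,"ty": 0,"tz": -0.03,"ax": 0,"ay": 0,"az": 0,"jaw": 255},
  {"tx": 0,"ty": 0,"tz": -0.04,"ax": 0,"ay": 0,"az": 0,"jaw": 255},
  {"tx": 0,"ty": 0,"tz": -0.04,"ax": 0,"ay": 0,"az": 0,"jaw": 255},
  {"tx": 0,"ty": 0,"tz": -0.02,"ax": 0,"ay": 0,"az": 0,"jaw": 255},
  {"tx": 0,"ty": 0,"tz": 0,"ax": 0,"ay": 0,"az": 0,"jaw": 255},
])

```text
time: 13.95
tool_pos: [0.5796, -0.232, 0.2259]
tool_rot: [-0.005, 0.98, 0.199, -0.006]
contact_force: [0.4, 0.5, -4.5]
gripper_width: 0.401
```

```bash
python3 st.py .689 .0385 .22
```

```text
pos [ 0.5796 -0.232   0.2259] yaw 23.0 shift t [ 0.2065 -0.2062  0.0063] turn [-0.69  0.57  0.  ] F [ 0.4  0.5 -4.5] w 0.401 t 13.9 j6 0.67
```

>>> move_arm([
  {"tx": 0.02,"ty": -0.02,"tz": 0,"ax": -0.7,"ay": 0.6,"az": 0,"jaw": 255},
  {"tx": 0.03,"ty": -0.03,"tz": 0,"ax": 0,"ay": 0,"az": 0,"jaw": 255},
  {"tx": 0.03,"ty": -0.03,"tz": 0,"ax": 0,"ay": 0,"az": 0,"jaw": 255},
  {"tx": 0.03,"ty": -0.03,"tz": 0,"ax": 0,"ay": 0,"az": 0,"jaw": 255},
  {"tx": 0.03,"ty": -0.03,"tz": 0,"ax": 0,"ay": 0,"az": 0,"jaw": 255},
  {"tx": 0.03,"ty": -0.03,"tz": 0,"ax": 0,"ay": 0,"az": 0,"jaw": 255},
  {"tx": 0.02,"ty": -0.02,"tz": 0,"ax": 0,"ay": 0,"az": 0,"jaw": 255},
  {"tx": 0,"ty": 0,"tz": 0,"ax": 0,"ay": 0,"az": 0,"jaw": 255},
  {"tx": 0,"ty": 0,"tz": 0,"ax": 0,"ay": 0,"az": 0,"jaw": 255},
])

```text
time: 14.85
tool_pos: [0.675, 0.0268, 0.2037]
tool_rot: [-0.004, 0.98, 0.198, -0.013]
contact_force: [0.5, 0.7, -4.5]
gripper_width: 0.401
```

```bash
python3 st.py .689 .0385 .14
```

```text
pos [0.675  0.0268 0.2037] yaw 22.8 shift t [ 0.0189 -0.0045  0.0633] turn [-0.79  1.35 -0.2 ] F [ 0.5  0.7 -4.5] w 0.401 t 14.8 j6 1.10
```

>>> move_arm([
  {"tx": 0.014,"ty": -0.004,"tz": 0,"ax": -0.8,"ay": 1.3,"az": -0.2,"jaw": 255},
  {"tx": 0,"ty": 0,"tz": 0.02,"ax": 0,"ay": 0,"az": 0,"jaw": 255},
  {"tx": 0,"ty": 0,"tz": 0.03,"ax": 0,"ay": 0,"az": 0,"jaw": 255},
  {"tx": 0,"ty": 0,"tz": 0.02,"ax": 0,"ay": 0,"az": 0,"jaw": 255},
  {"tx": 0,"ty": 0,"tz": 0,"ax": 0,"ay": 0,"az": 0,"jaw": 255},
  {"tx": 0,"ty": 0,"tz": 0,"ax": 0,"ay": 0,"az": 0,"jaw": 255},
])

```text
time: 15.45
tool_pos: [0.687, 0.0326, 0.1285]
tool_rot: [0.001, 0.981, 0.196, 0.001]
contact_force: [1.0, 0.5, -4.1]
gripper_width: 0.403
```

```bash
python3 st.py .689 .0385 .074
```

```text
pos [0.687  0.0326 0.1285] yaw 22.7 shift t [ 0.004  -0.0048  0.0545] turn [ 0.12 -0.13 -0.35] F [ 1.   0.5 -4.1] w 0.403 t 15.4 j6 1.12
```

>>> move_arm([
  {"tx": 0.003,"ty": -0.005,"tz": 0.008,"ax": 0.1,"ay": -0.1,"az": -0.3,"jaw": 255},
  {"tx": 0,"ty": 0,"tz": 0.01,"ax": 0,"ay": 0,"az": 0,"jaw": 255},
  {"tx": 0,"ty": 0,"tz": 0,"ax": 0,"ay": 0,"az": 0,"jaw": 255},
  {"tx": 0,"ty": 0,"tz": 0,"ax": 0,"ay": 0,"az": 0,"jaw": 255},
])

```text
time: 15.85
tool_pos: [0.6904, 0.0382, 0.1131]
tool_rot: [0.001, 0.98, 0.199, 0.003]
contact_force: [-0.0, -0.0, -5.5]
gripper_width: 0.4
```

```bash
python3 st.py .689 .0385 .074;python3 - <<'E'
from plant import manip
from h import *
f=snap(manip,"wrist","l1")
E
```

```text
pos [0.6904 0.0382 0.1131] yaw 22.9 shift t [-0.0014 -0.0009  0.0391] turn [ 0.17 -0.36 -0.08] F [-0.  -0.  -5.5] w 0.400 t 15.8 j6 1.12
```

View pics/l1.png

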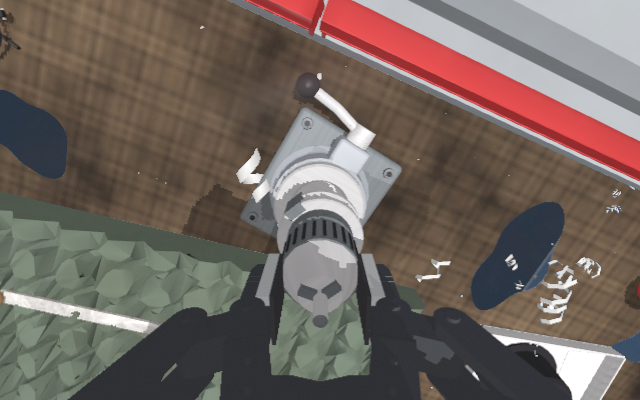

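Aligned over the fixture seat. Lower.

>>> move_arm([
  {"tx": -0.002,"ty": -0.001,"tz": 0.008,"ax": 0.2,"ay": -0.4,"az": 0,"jaw": 255},
  {"tx": -0.001,"ty": 0,"tz": 0.009,"ax": 0,"ay": -0.3,"az": 0,"jaw": 255},
  {"tx": -0.001,"ty": 0,"tz": 0.005,"ax": 0,"ay": -0.2,"az": 0,"jaw": 255},
  {"tx": 0,"ty": 0,"tz": 0,"ax": 0,"ay": 0,"az": 0,"jaw": 255},
])

```text
time: 16.3
tool_pos: [0.6862, 0.0374, 0.0899]
tool_rot: [0.001, 0.98, 0.199, -0.005]
contact_force: [-0.7, 0.4, -4.5]
gripper_width: 0.401
```

```bash
python3 st.py .689 .0385 .074
```

```text
pos [0.6862 0.0374 0.0899] yaw 22.9 shift t [0.0031 0.0001 0.0159] turn [-0.02  0.56 -0.08] F [-0.7  0.4 -4.5] w 0.401 t 16.3 j6 1.12
```

>>> move_arm([
  {"tx": 0.003,"ty": 0,"tz": 0.003,"ax": 0,"ay": 0.5,"az": 0,"jaw": 255},
  {"tx": 0,"ty": 0,"tz": 0.006,"ax": 0,"ay": 0,"az": 0,"jaw": 255},
  {"tx": -0.001,"ty": 0,"tz": 0.005,"ax": 0,"ay": -0.1,"az": 0,"jaw": 255},
  {"tx": 0,"ty": 0,"tz": 0,"ax": 0,"ay": 0,"az": 0,"jaw": 255},
])

```text
time: 16.7
tool_pos: [0.6882, 0.0382, 0.0744]
tool_rot: [0.0, 0.98, 0.199, -0.001]
contact_force: [-1.0, -0.1, -3.8]
gripper_width: 0.403
```

```bash
python3 st.py .689 .0385 .074
```

```text
pos [0.6882 0.0382 0.0744] yaw 22.9 shift t [0.0008 0.0001 0.0004] turn [-0.02  0.14 -0.08] F [-1.  -0.1 -3.8] w 0.403 t 16.7 j6 1.12
```

Basically home; a touch more, then release and lift.

>>> move_arm([
  {"tx": 0,"ty": 0,"tz": 0.002,"ax": 0,"ay": 0,"az": 0,"jaw": 255},
  {"tx": 0,"ty": 0,"tz": 0,"ax": 0,"ay": 0,"az": 0,"jaw": 255},
])

```text
time: 16.9
tool_pos: [0.6891, 0.0383, 0.0749]
tool_rot: [0.0, 0.98, 0.199, -0.0]
contact_force: [0.3, -1.2, -4.2]
gripper_width: 0.402
```

```bash
python3 st.py .689 .0385 .074
```

```text
pos [0.6891 0.0383 0.0749] yaw 22.9 shift t [ 0.     -0.0002  0.0009] turn [ 0.01  0.05 -0.08] F [ 0.3 -1.2 -4.2] w 0.402 t 16.9 j6 1.12
```

>>> move_arm([
  {"tx": 0,"ty": 0,"tz": 0.003,"ax": 0,"ay": 0,"az": 0,"jaw": 255},
  {"tx": 0,"ty": 0,"tz": 0.001,"ax": 0,"ay": 0,"az": 0,"jaw": 255},
])

```text
time: 17.1
tool_pos: [0.6904, 0.0384, 0.0744]
tool_rot: [0.0, 0.98, 0.199, 0.001]
contact_force: [-1.8, 0.2, -1.3]
gripper_width: 0.401
```

```bash
python3 st.py .689 .0385 .074
```

```text
pos [0.6904 0.0384 0.0744] yaw 22.9 shift t [-0.0013 -0.0006  0.0004] turn [ 0.07 -0.11 -0.07] F [-1.8  0.2 -1.3] w 0.401 t 17.1 j6 1.12
```

Weight has come off the tool: seated. Release, lift, head for the presetter.

>>> move_arm([
  {"tx": 0,"ty": 0,"tz": 0,"ax": 0,"ay": 0,"az": 0,"jaw": 0},
  {"tx": 0,"ty": 0,"tz": 0,"ax": 0,"ay": 0,"az": 0,"jaw": 0},
  {"tx": 0,"ty": 0,"tz": 0,"ax": 0,"ay": 0,"az": 0,"jaw": 0},
  {"tx": 0,"ty": 0,"tz": 0,"ax": 0,"ay": 0,"az": 0,"jaw": 0},
  {"tx": 0,"ty": 0,"tz": 0,"ax": 0,"ay": 0,"az": 0,"jaw": 0},
  {"tx": 0,"ty": 0,"tz": -0.03,"ax": 0,"ay": 0,"az": 0,"jaw": 0},
  {"tx": 0,"ty": 0,"tz": -0.05,"ax": 0,"ay": 0,"az": 0,"jaw": 0},
  {"tx": 0,"ty": 0,"tz": -0.05,"ax": 0,"ay": 0,"az": 0,"jaw": 0},
  {"tx": 0,"ty": 0,"tz": -0.05,"ax": 0,"ay": 0,"az": 0,"jaw": 0},
  {"tx": 0,"ty": 0,"tz": 0,"ax": 0,"ay": 0,"az": 0,"jaw": 0},
])

```text
time: 18.1
tool_pos: [0.6899, 0.0382, 0.2591]
tool_rot: [0.001, 0.98, 0.199, 0.001]
contact_force: [-0.0, 0.2, 1.3]
gripper_width: 0.998
```

```bash
python3 st.py .488 -.4313 .25;python3 - <<'E'
from plant import manip
from h import *
f=snap(manip,"wrist","m1")
overlay(f,(.689,.0385),[(.019,.106),(.003,.14),(.025,.068)],(240,80,400,240),4,"m2",.8)
E
```

```text
pos [0.6899 0.0382 0.2591] yaw 22.9 shift t [-0.3687  0.3539  0.009 ] turn [ 0.08 -0.09 -0.09] F [-0.   0.2  1.3] w 0.998 t 18.1 j6 1.12
```

View pics/m2.png

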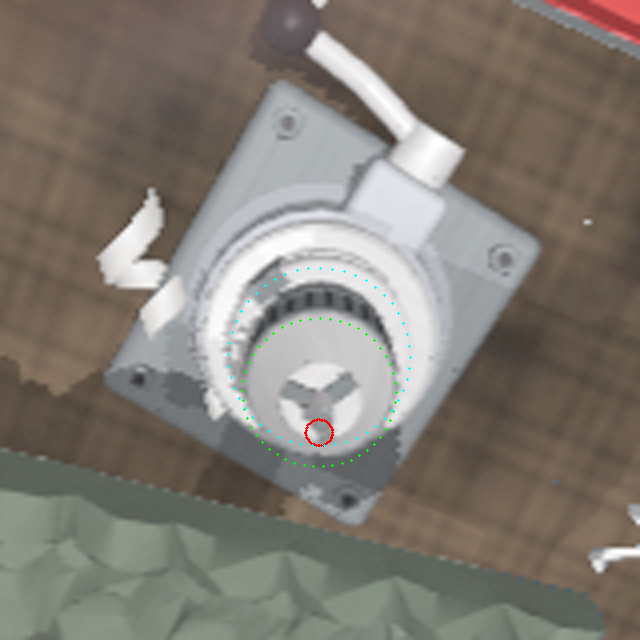

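```bash
python3 - <<'E'
from h import *;import pickle
c=pickle.load(open("c3.pkl","rb"));g=pickle.load(open("a.pkl","rb"))["top"]
S=np.array([.488,-.4313])
for f,p,z in [(c,(526,183),.012),(c,(627,228),.18),(g,(190+748/3,95+243/3),.18)]:
    P=onz(f,p,z);d=P[:2]-S;print(P,np.hypot(*d),np.degrees(np.arctan2(d[1],d[0])))
E
```

```text
[ 0.55408335 -0.52328409  0.012     ] 0.11326112291400188 -54.30571844617034
[ 0.55521633 -0.51327017  0.18      ] 0.10600539720311458 -50.64791832962508
[ 0.5527017  -0.51790382  0.18      ] 0.10810426071107598 -53.23659460651861
```

>>> move_arm([
  {"tx": -0.02,"ty": 0.02,"tz": -0.01,"ax": 0,"ay": 0,"az": 0,"jaw": 0},
  {"tx": -0.033,"ty": 0.032,"tz": -0.01,"ax": 0,"ay": 0,"az": 0,"jaw": 0},
  {"tx": -0.033,"ty": 0.032,"tz": 0,"ax": 0,"ay": 0,"az": 0,"jaw": 0},
  {"tx": -0.033,"ty": 0.032,"tz": 0,"ax": 0,"ay": 0,"az": 0,"jaw": 0},
  {"tx": -0.033,"ty": 0.032,"tz": 0,"ax": 0,"ay": 0,"az": 0,"jaw": 0},
  {"tx": -0.033,"ty": 0.032,"tz": 0,"ax": 0,"ay": 0,"az": 0,"jaw": 0},
  {"tx": -0.033,"ty": 0.032,"tz": 0,"ax": 0,"ay": 0,"az": 0,"jaw": 0},
  {"tx": -0.033,"ty": 0.032,"tz": 0,"ax": 0,"ay": 0,"az": 0,"jaw": 0},
  {"tx": -0.033,"ty": 0.032,"tz": 0,"ax": 0,"ay": 0,"az": 0,"jaw": 0},
  {"tx": -0.033,"ty": 0.032,"tz": 0,"ax": 0,"ay": 0,"az": 0,"jaw": 0},
  {"tx": -0.02,"ty": 0.02,"tz": 0,"ax": 0,"ay": 0,"az": 0,"jaw": 0},
  {"tx": 0,"ty": 0,"tz": 0,"ax": 0,"ay": 0,"az": 0,"jaw": 0},
])

```text
time: 19.35
tool_pos: [0.4942, -0.4076, 0.2555]
tool_rot: [-0.008, 0.98, 0.201, -0.011]
contact_force: [0.3, 0.7, -0.1]
gripper_width: 0.998
```

```bash
python3 st.py .488 -.4313 .25 80
```

```text
pos [ 0.4942 -0.4076  0.2555] yaw 23.2 shift t [-0.0149  0.0194  0.0054] turn [ -1.54   0.36 -56.84] F [ 0.3  0.7 -0.1] w 0.998 t 19.4 j6 0.37
```

Turn 57° about tool z (negative) and trim.

>>> move_arm([
  {"tx": -0.012,"ty": 0.015,"tz": 0,"ax": -1.2,"ay": 0.9,"az": 0,"jaw": 0},
  {"tx": 0,"ty": 0,"tz": 0,"ax": 0,"ay": 0,"az": -8,"jaw": 0},
  {"tx": 0,"ty": 0,"tz": 0,"ax": 0,"ay": 0,"az": -8,"jaw": 0},
  {"tx": 0,"ty": 0,"tz": 0,"ax": 0,"ay": 0,"az": -8,"jaw": 0},
  {"tx": 0,"ty": 0,"tz": 0,"ax": 0,"ay": 0,"az": -8,"jaw": 0},
  {"tx": 0,"ty": 0,"tz": 0,"ax": 0,"ay": 0,"az": -8,"jaw": 0},
  {"tx": 0,"ty": 0,"tz": 0,"ax": 0,"ay": 0,"az": -8,"jaw": 0},
  {"tx": 0,"ty": 0,"tz": 0,"ax": 0,"ay": 0,"az": -7,"jaw": 0},
  {"tx": 0,"ty": 0,"tz": 0,"ax": 0,"ay": 0,"az": 0,"jaw": 0},
  {"tx": 0,"ty": 0,"tz": 0,"ax": 0,"ay": 0,"az": 0,"jaw": 0},
])

```text
time: 20.35
tool_pos: [0.4892, -0.4154, 0.2395]
tool_rot: [-0.011, 0.763, 0.646, 0.001]
contact_force: [0.4, 0.8, -0.0]
gripper_width: 1.002
```

```bash
python3 st.py .488 -.4313 .18 80;python3 - <<'E'
from plant import manip
from h import *
f=snap(manip,"wrist","n1")
overlay(f,(.488,-.4313),[(.0265,.109),(.008,.109),(.025,.068)],(220,80,420,260),4,"n2",.8)
E
```

```text
pos [ 0.4892 -0.4154  0.2395] yaw 80.5 shift t [-0.0168  0.0024  0.0592] turn [-0.9  -0.88  0.54] F [ 0.4  0.8 -0. ] w 1.002 t 20.4 j6 -0.66
```

View pics/n1.png

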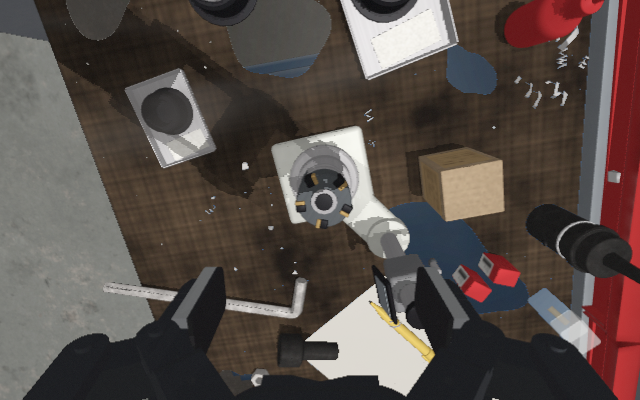

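View pics/n2.png

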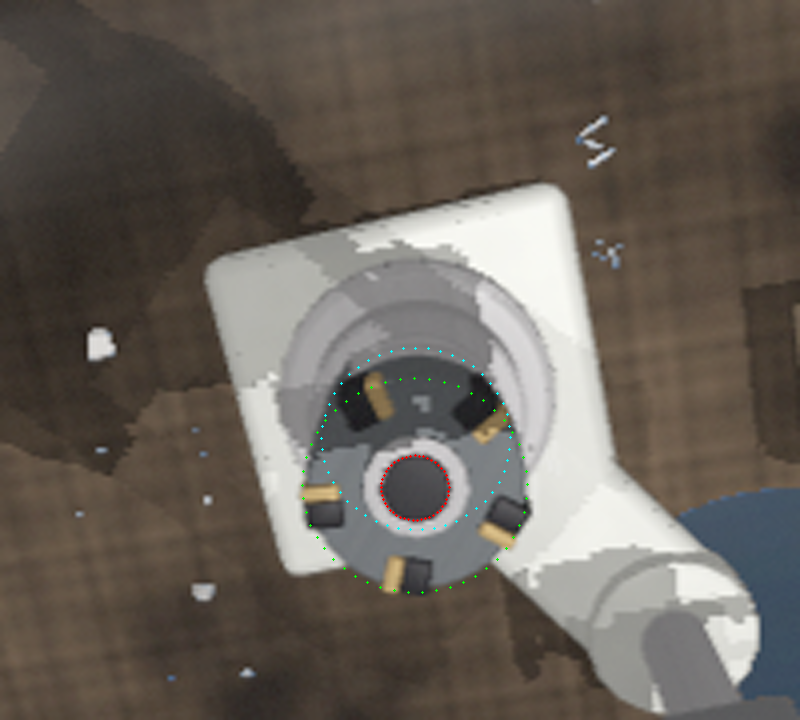

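```bash
python3 - <<'E'
from h import *;import pickle
f=pickle.load(open("n1.pkl","rb"))
a=np.radians(80);tx=np.array([np.cos(a),np.sin(a)]);ty=np.array([np.sin(a),-np.cos(a)])
for p in [(376,268),(383,318),(396,320),(385,262),(410,300)]:
  for z in (.12,.15,.17):
    d=onz(f,p,z)[:2]-[.488,-.4313];print(p,z,"tx %.3f ty %.3f r %.3f"%(d@tx,d@ty,np.hypot(*d)))
E
```

```text
(376, 268) 0.12 tx -0.063 ty 0.052 r 0.082
(376, 268) 0.15 tx -0.047 ty 0.047 r 0.066
(376, 268) 0.17 tx -0.036 ty 0.043 r 0.056
(383, 318) 0.12 tx -0.120 ty 0.062 r 0.136
(383, 318) 0.15 tx -0.098 ty 0.056 r 0.113
(383, 318) 0.17 tx -0.083 ty 0.052 r 0.098
(396, 320) 0.12 tx -0.123 ty 0.076 r 0.144
(396, 320) 0.15 tx -0.100 ty 0.068 r 0.121
(396, 320) 0.17 tx -0.085 ty 0.063 r 0.105
(385, 262) 0.12 tx -0.057 ty 0.060 r 0.083
(385, 262) 0.15 tx -0.041 ty 0.054 r 0.068
(385, 262) 0.17 tx -0.030 ty 0.050 r 0.058
(410, 300) 0.12 tx -0.099 ty 0.088 r 0.132
(410, 300) 0.15 tx -0.078 ty 0.079 r 0.111
(410, 300) 0.17 tx -0.065 ty 0.073 r 0.097
```

>>> move_arm([
  {"tx": -0.016,"ty": 0.002,"tz": 0,"ax": -0.9,"ay": -0.9,"az": 0.5,"jaw": 0},
  {"tx": 0,"ty": 0,"tz": 0.03,"ax": 0,"ay": 0,"az": 0,"jaw": 0},
  {"tx": 0,"ty": 0,"tz": 0.03,"ax": 0,"ay": 0,"az": 0,"jaw": 0},
  {"tx": 0,"ty": 0,"tz": 0.02,"ax": 0,"ay": 0,"az": 0,"jaw": 0},
  {"tx": 0,"ty": 0,"tz": 0,"ax": 0,"ay": 0,"az": 0,"jaw": 0},
  {"tx": 0,"ty": 0,"tz": 0,"ax": 0,"ay": 0,"az": 0,"jaw": 0},
])

```text
time: 21.0
tool_pos: [0.489, -0.4374, 0.1585]
tool_rot: [0.005, 0.769, 0.639, -0.001]
contact_force: [0.6, 0.7, 1.2]
gripper_width: 0.997
```

```bash
python3 st.py .488 -.4313 .068 80
```

```text
pos [ 0.489  -0.4374  0.1585] yaw 79.5 shift t [ 0.0065 -0.0027  0.0905] turn [ 0.39  0.46 -0.5 ] F [0.6 0.7 1.2] w 0.997 t 21.0 j6 -0.66
```

>>> move_arm([
  {"tx": 0.006,"ty": -0.003,"tz": 0.01,"ax": 0.4,"ay": 0.5,"az": -0.4,"jaw": 0},
  {"tx": 0,"ty": 0,"tz": 0.025,"ax": 0,"ay": 0,"az": 0,"jaw": 0},
  {"tx": 0,"ty": 0,"tz": 0.015,"ax": 0,"ay": 0,"az": 0,"jaw": 0},
  {"tx": 0,"ty": 0,"tz": 0,"ax": 0,"ay": 0,"az": 0,"jaw": 0},
  {"tx": 0,"ty": 0,"tz": 0,"ax": 0,"ay": 0,"az": 0,"jaw": 0},
])

```text
time: 21.5
tool_pos: [0.4894, -0.4334, 0.1124]
tool_rot: [0.004, 0.767, 0.642, 0.001]
contact_force: [-0.9, -0.4, 0.7]
gripper_width: 0.998
```

```bash
python3 st.py .488 -.4313 .068 80; python3 - <<'E'
from plant import manip
from h import *
f=snap(manip,"wrist","n3")
E
```

```text
pos [ 0.4894 -0.4334  0.1124] yaw 79.9 shift t [ 0.002  -0.002   0.0444] turn [ 0.38  0.24 -0.13] F [-0.9 -0.4  0.7] w 0.998 t 21.5 j6 -0.66
```

View pics/n3.png

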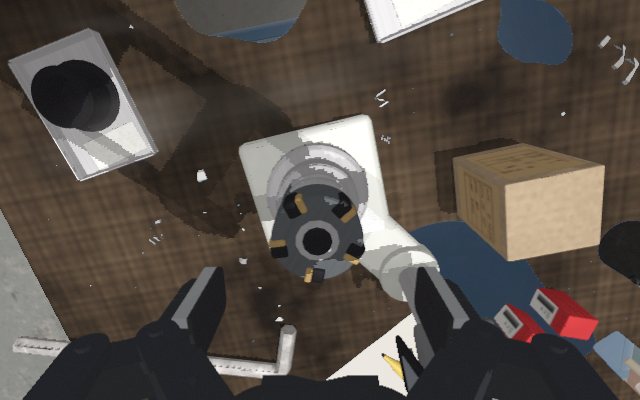

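>>> move_arm([
  {"tx": 0.002,"ty": -0.002,"tz": 0.012,"ax": 0.4,"ay": 0.2,"az": 0,"jaw": 0},
  {"tx": 0,"ty": 0,"tz": 0.015,"ax": 0,"ay": 0,"az": 0,"jaw": 0},
  {"tx": 0,"ty": 0,"tz": 0.01,"ax": 0,"ay": 0,"az": 0,"jaw": 0},
  {"tx": 0,"ty": 0,"tz": 0,"ax": 0,"ay": 0,"az": 0,"jaw": 0},
  {"tx": 0,"ty": 0,"tz": 0,"ax": 0,"ay": 0,"az": 0,"jaw": 0},
])

```text
time: 22.05
tool_pos: [0.4885, -0.4317, 0.0742]
tool_rot: [0.001, 0.767, 0.642, -0.0]
contact_force: [0.1, 0.0, 0.7]
gripper_width: 1.003
```

```bash
python3 st.py .488 -.4313 .068 80
```

```text
pos [ 0.4885 -0.4317  0.0742] yaw 79.9 shift t [ 0.0004 -0.0005  0.0062] turn [ 0.08  0.12 -0.13] F [0.1 0.  0.7] w 1.003 t 22.1 j6 -0.66
```

>>> move_arm([
  {"tx": 0,"ty": 0,"tz": 0.005,"ax": 0,"ay": 0,"az": 0,"jaw": 0},
  {"tx": 0,"ty": 0,"tz": 0.001,"ax": 0,"ay": 0,"az": 0,"jaw": 0},
  {"tx": 0,"ty": 0,"tz": 0,"ax": 0,"ay": 0,"az": 0,"jaw": 255},
  {"tx": 0,"ty": 0,"tz": 0,"ax": 0,"ay": 0,"az": 0,"jaw": 255},
  {"tx": 0,"ty": 0,"tz": 0,"ax": 0,"ay": 0,"az": 0,"jaw": 255},
  {"tx": 0,"ty": 0,"tz": 0,"ax": 0,"ay": 0,"az": 0,"jaw": 255},
  {"tx": 0,"ty": 0,"tz": 0,"ax": 0,"ay": 0,"az": 0,"jaw": 255},
  {"tx": 0,"ty": 0,"tz": 0,"ax": 0,"ay": 0,"az": 0,"jaw": 255},
])

```text
time: 22.85
tool_pos: [0.4885, -0.4324, 0.0692]
tool_rot: [0.002, 0.767, 0.642, -0.001]
contact_force: [-1.0, 0.7, -0.9]
gripper_width: 0.589
```

```bash
python3 st.py .488 -.4313 .068 80
```

```text
pos [ 0.4885 -0.4324  0.0692] yaw 79.9 shift t [ 0.001  -0.0007  0.0012] turn [ 0.11  0.19 -0.13] F [-1.   0.7 -0.9] w 0.589 t 22.9 j6 -0.66
```

>>> move_arm([
  {"tx": 0,"ty": 0,"tz": -0.01,"ax": 0,"ay": 0,"az": 0,"jaw": 255},
  {"tx": 0,"ty": 0,"tz": -0.02,"ax": 0,"ay": 0,"az": 0,"jaw": 255},
  {"tx": 0,"ty": 0,"tz": -0.03,"ax": 0,"ay": 0,"az": 0,"jaw": 255},
  {"tx": 0,"ty": 0,"tz": -0.04,"ax": 0,"ay": 0,"az": 0,"jaw": 255},
  {"tx": 0,"ty": 0,"tz": -0.04,"ax": 0,"ay": 0,"az": 0,"jaw": 255},
  {"tx": 0,"ty": 0,"tz": -0.03,"ax": 0,"ay": 0,"az": 0,"jaw": 255},
  {"tx": 0,"ty": 0,"tz": 0,"ax": 0,"ay": 0,"az": 0,"jaw": 255},
])

```text
time: 23.55
tool_pos: [0.4842, -0.4263, 0.2329]
tool_rot: [-0.01, 0.767, 0.642, -0.001]
contact_force: [0.8, -0.7, -5.5]
gripper_width: 0.585
```

```bash
python3 st.py .5848 -.235 .22 80
```

```text
pos [ 0.4842 -0.4263  0.2329] yaw 79.9 shift t [0.2058 0.0657 0.0143] turn [-0.94 -0.69 -0.11] F [ 0.8 -0.7 -5.5] w 0.585 t 23.6 j6 -0.66
```

>>> move_arm([
  {"tx": 0.02,"ty": 0.006,"tz": 0,"ax": -0.9,"ay": -0.7,"az": 0,"jaw": 255},
  {"tx": 0.036,"ty": 0.012,"tz": 0,"ax": 0,"ay": 0,"az": 0,"jaw": 255},
  {"tx": 0.036,"ty": 0.012,"tz": 0,"ax": 0,"ay": 0,"az": 0,"jaw": 255},
  {"tx": 0.036,"ty": 0.012,"tz": 0,"ax": 0,"ay": 0,"az": 0,"jaw": 255},
  {"tx": 0.036,"ty": 0.012,"tz": 0,"ax": 0,"ay": 0,"az": 0,"jaw": 255},
  {"tx": 0.03,"ty": 0.01,"tz": 0,"ax": 0,"ay": 0,"az": 0,"jaw": 255},
  {"tx": 0,"ty": 0,"tz": 0,"ax": 0,"ay": 0,"az": 0,"jaw": 255},
  {"tx": 0,"ty": 0,"tz": 0,"ax": 0,"ay": 0,"az": 0,"jaw": 255},
])

```text
time: 24.35
tool_pos: [0.5761, -0.235, 0.2082]
tool_rot: [-0.015, 0.767, 0.641, -0.005]
contact_force: [-0.3, -1.0, -7.1]
gripper_width: 0.587
```

```bash
python3 st.py .5848 -.235 .15 80
```

```text
pos [ 0.5761 -0.235   0.2082] yaw 79.7 shift t [0.0009 0.0103 0.058 ] turn [-1.64 -0.7  -0.25] F [-0.3 -1.  -7.1] w 0.587 t 24.4 j6 -0.33
```

>>> move_arm([
  {"tx": 0.001,"ty": 0.009,"tz": 0.01,"ax": -1.6,"ay": -0.7,"az": -0.2,"jaw": 255},
  {"tx": 0,"ty": 0,"tz": 0.03,"ax": 0,"ay": 0,"az": 0,"jaw": 255},
  {"tx": 0,"ty": 0,"tz": 0.03,"ax": 0,"ay": 0,"az": 0,"jaw": 255},
  {"tx": 0,"ty": 0,"tz": 0.01,"ax": 0,"ay": 0,"az": 0,"jaw": 255},
  {"tx": 0,"ty": 0,"tz": 0,"ax": 0,"ay": 0,"az": 0,"jaw": 255},
  {"tx": 0,"ty": 0,"tz": 0,"ax": 0,"ay": 0,"az": 0,"jaw": 255},
])

```text
time: 24.95
tool_pos: [0.5796, -0.2371, 0.1178]
tool_rot: [-0.005, 0.768, 0.641, -0.002]
contact_force: [0.4, -0.1, -7.0]
gripper_width: 0.582
```

```bash
python3 st.py .5848 -.235 .0632 80
```

```text
pos [ 0.5796 -0.2371  0.1178] yaw 79.7 shift t [0.0029 0.0053 0.0546] turn [-0.6  -0.13 -0.3 ] F [ 0.4 -0.1 -7. ] w 0.582 t 24.9 j6 -0.33
```

>>> move_arm([
  {"tx": 0.003,"ty": 0.005,"tz": 0.005,"ax": -0.6,"ay": -0.1,"az": -0.2,"jaw": 255},
  {"tx": 0,"ty": 0,"tz": 0.007,"ax": 0,"ay": 0,"az": 0,"jaw": 255},
  {"tx": 0,"ty": 0,"tz": 0,"ax": 0,"ay": 0,"az": 0,"jaw": 255},
  {"tx": 0,"ty": 0,"tz": 0,"ax": 0,"ay": 0,"az": 0,"jaw": 255},
])

```text
time: 25.35
tool_pos: [0.588, -0.2367, 0.1097]
tool_rot: [0.004, 0.767, 0.642, 0.002]
contact_force: [-0.0, -0.6, -6.3]
gripper_width: 0.589
```

```bash
python3 st.py .5848 -.235 .0632 80;python3 - <<'E'
from plant import manip
from h import *
f=snap(manip,"wrist","o1")
E
```

```text
pos [ 0.588  -0.2367  0.1097] yaw 79.9 shift t [ 0.0012 -0.0038  0.0464] turn [ 0.47  0.12 -0.12] F [-0.  -0.6 -6.3] w 0.589 t 25.4 j6 -0.32
```

View pics/o1.png

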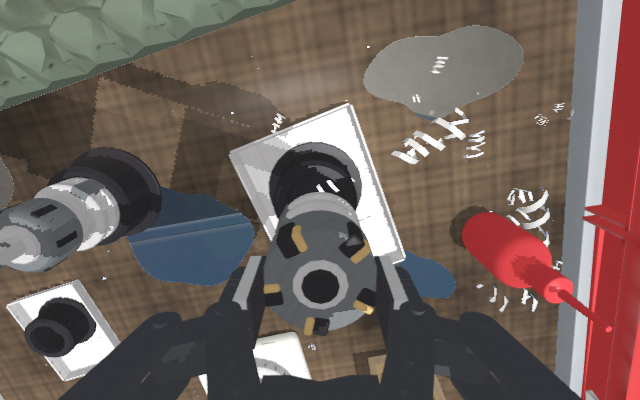

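>>> move_arm([
  {"tx": 0.001,"ty": -0.004,"tz": 0.008,"ax": 0.5,"ay": 0.1,"az": 0,"jaw": 255},
  {"tx": 0,"ty": 0,"tz": 0.01,"ax": 0,"ay": 0,"az": 0,"jaw": 255},
  {"tx": 0,"ty": 0,"tz": 0.007,"ax": 0,"ay": 0,"az": 0,"jaw": 255},
  {"tx": 0,"ty": 0,"tz": 0,"ax": 0,"ay": 0,"az": 0,"jaw": 255},
])

```text
time: 25.8
tool_pos: [0.584, -0.2348, 0.083]
tool_rot: [-0.0, 0.767, 0.642, -0.0]
contact_force: [-0.1, 0.2, -6.0]
gripper_width: 0.586
```

```bash
python3 st.py .5848 -.235 .0632 80
```

```text
pos [ 0.584  -0.2348  0.083 ] yaw 79.9 shift t [-0.      0.0008  0.0198] turn [-0.05  0.02 -0.11] F [-0.1  0.2 -6. ] w 0.586 t 25.8 j6 -0.32
```

>>> move_arm([
  {"tx": 0,"ty": 0.001,"tz": 0.006,"ax": 0,"ay": 0,"az": 0,"jaw": 255},
  {"tx": 0,"ty": 0,"tz": 0.007,"ax": 0,"ay": 0,"az": 0,"jaw": 255},
  {"tx": 0,"ty": 0,"tz": 0.006,"ax": 0,"ay": 0,"az": 0,"jaw": 255},
  {"tx": 0,"ty": 0,"tz": 0,"ax": 0,"ay": 0,"az": 0,"jaw": 255},
])

```text
time: 26.2
tool_pos: [0.5857, -0.2355, 0.0633]
tool_rot: [0.0, 0.767, 0.642, -0.0]
contact_force: [-1.3, 0.4, -2.1]
gripper_width: 0.586
```

```bash
python3 st.py .5848 -.235 .0632 80
```

```text
pos [ 0.5857 -0.2355  0.0633] yaw 79.9 shift t [ 0.0003 -0.001   0.0001] turn [ 0.02  0.05 -0.11] F [-1.3  0.4 -2.1] w 0.586 t 26.2 j6 -0.32
```

>>> move_arm([
  {"tx": 0,"ty": 0,"tz": 0.001,"ax": 0,"ay": 0,"az": 0,"jaw": 255},
  {"tx": 0,"ty": 0,"tz": 0,"ax": 0,"ay": 0,"az": 0,"jaw": 0},
  {"tx": 0,"ty": 0,"tz": 0,"ax": 0,"ay": 0,"az": 0,"jaw": 0},
  {"tx": 0,"ty": 0,"tz": 0,"ax": 0,"ay": 0,"az": 0,"jaw": 0},
  {"tx": 0,"ty": 0,"tz": 0,"ax": 0,"ay": 0,"az": 0,"jaw": 0},
  {"tx": 0,"ty": 0,"tz": 0,"ax": 0,"ay": 0,"az": 0,"jaw": 0},
  {"tx": 0,"ty": 0,"tz": -0.03,"ax": 0,"ay": 0,"az": 0,"jaw": 0},
  {"tx": 0,"ty": 0,"tz": -0.05,"ax": 0,"ay": 0,"az": 0,"jaw": 0},
  {"tx": 0,"ty": 0,"tz": -0.05,"ax": 0,"ay": 0,"az": 0,"jaw": 0},
  {"tx": 0,"ty": 0,"tz": -0.03,"ax": 0,"ay": 0,"az": 0,"jaw": 0},
  {"tx": 0,"ty": 0,"tz": 0,"ax": 0,"ay": 0,"az": 0,"jaw": 0},
])

```text
time: 27.3
tool_pos: [0.5874, -0.2363, 0.2322]
tool_rot: [0.004, 0.767, 0.642, 0.001]
contact_force: [0.7, -0.3, 0.5]
gripper_width: 0.999
```

```bash
python3 st.py .4144 -.209 .22 80;python3 - <<'E'
from plant import manip
from h import *
f=snap(manip,"wrist","q1")
overlay(f,(.5848,-.235),[(.0265,.103),(.008,.103),(.032,.042)],(220,80,420,260),4,"q2",.8)
E
```

```text
pos [ 0.5874 -0.2363  0.2322] yaw 79.9 shift t [-0.0035 -0.1752  0.0109] turn [ 0.44  0.18 -0.11] F [ 0.7 -0.3  0.5] w 0.999 t 27.3 j6 -0.32
```

View pics/q2.png

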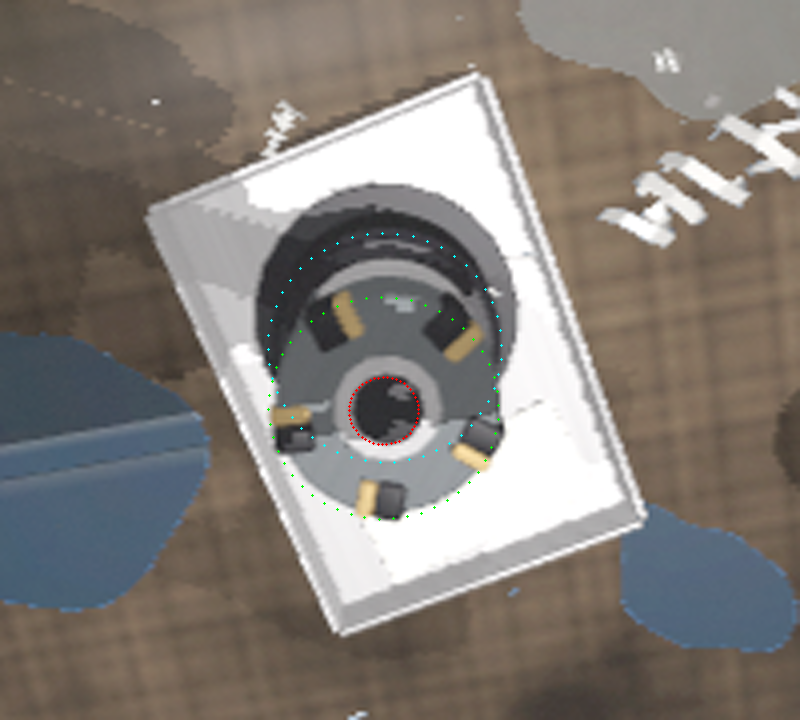

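Face mill is home in the tray pocket (predicted circles match). Now to the mill in the spare.

>>> move_arm([
  {"tx": 0,"ty": -0.02,"tz": 0,"ax": 0.4,"ay": 0.2,"az": 0,"jaw": 0},
  {"tx": 0,"ty": -0.035,"tz": 0,"ax": 0,"ay": 0,"az": 0,"jaw": 0},
  {"tx": 0,"ty": -0.04,"tz": 0,"ax": 0,"ay": 0,"az": 0,"jaw": 0},
  {"tx": -0.002,"ty": -0.04,"tz": 0,"ax": 0,"ay": 0,"az": 0,"jaw": 0},
  {"tx": 0,"ty": -0.03,"tz": 0,"ax": 0,"ay": 0,"az": 0,"jaw": 0},
  {"tx": 0,"ty": 0,"tz": 0,"ax": 0,"ay": 0,"az": 0,"jaw": 0},
  {"tx": 0,"ty": 0,"tz": 0,"ax": 0,"ay": 0,"az": 0,"jaw": 0},
])

```text
time: 28.05
tool_pos: [0.4138, -0.2046, 0.2148]
tool_rot: [-0.011, 0.766, 0.642, -0.003]
contact_force: [-0.2, -0.9, -0.4]
gripper_width: 0.997
```

```bash
python3 st.py .4144 -.209 .16 80;python3 - <<'E'
from plant import manip
from h import *
f=snap(manip,"wrist","r1")
overlay(f,(.4144,-.209),[(.021,.1),(.006,.129),(.032,.04)],(220,80,420,260),4,"r2",.8)
E
```

```text
pos [ 0.4138 -0.2046  0.2148] yaw 79.9 shift t [-0.0047  0.0025  0.0547] turn [-1.2  -0.53 -0.08] F [-0.2 -0.9 -0.4] w 0.997 t 28.1 j6 -0.44
```

View pics/r2.png

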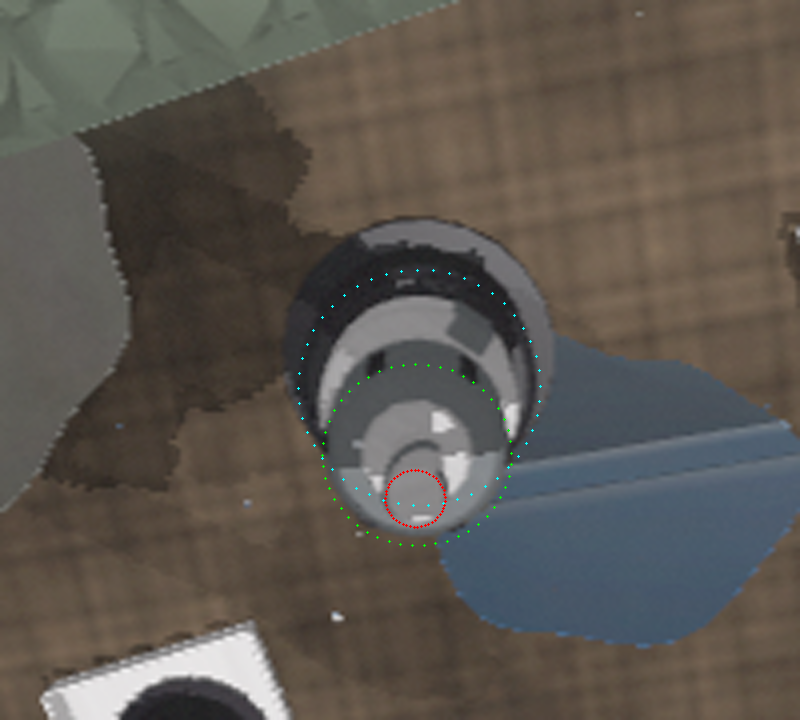

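Matches. Descend for the grasp (target TCP z ≈ 0.0645).

>>> move_arm([
  {"tx": -0.004,"ty": 0.002,"tz": 0.01,"ax": -1.2,"ay": -0.5,"az": 0,"jaw": 0},
  {"tx": 0,"ty": 0,"tz": 0.03,"ax": 0,"ay": 0,"az": 0,"jaw": 0},
  {"tx": 0,"ty": 0,"tz": 0.03,"ax": 0,"ay": 0,"az": 0,"jaw": 0},
  {"tx": 0,"ty": 0,"tz": 0.01,"ax": 0,"ay": 0,"az": 0,"jaw": 0},
  {"tx": 0,"ty": 0,"tz": 0,"ax": 0,"ay": 0,"az": 0,"jaw": 0},
  {"tx": 0,"ty": 0,"tz": 0,"ax": 0,"ay": 0,"az": 0,"jaw": 0},
])

```text
time: 28.7
tool_pos: [0.4193, -0.2096, 0.1309]
tool_rot: [-0.001, 0.766, 0.643, 0.0]
contact_force: [0.6, 0.1, 1.1]
gripper_width: 0.999
```

```bash
python3 st.py .4144 -.209 .0645 80
```

```text
pos [ 0.4193 -0.2096  0.1309] yaw 80.1 shift t [-0.0004 -0.0048  0.0664] turn [-0.09 -0.11  0.09] F [0.6 0.1 1.1] w 0.999 t 28.7 j6 -0.45
```

>>> move_arm([
  {"tx": 0,"ty": -0.005,"tz": 0.02,"ax": 0,"ay": 0,"az": 0,"jaw": 0},
  {"tx": 0,"ty": 0,"tz": 0.02,"ax": 0,"ay": 0,"az": 0,"jaw": 0},
  {"tx": 0,"ty": 0,"tz": 0.012,"ax": 0,"ay": 0,"az": 0,"jaw": 0},
  {"tx": 0,"ty": 0,"tz": 0,"ax": 0,"ay": 0,"az": 0,"jaw": 0},
  {"tx": 0,"ty": 0,"tz": 0,"ax": 0,"ay": 0,"az": 0,"jaw": 0},
])

```text
time: 29.2
tool_pos: [0.42, -0.2121, 0.0854]
tool_rot: [0.005, 0.765, 0.644, 0.002]
contact_force: [0.5, 0.2, 0.4]
gripper_width: 0.999
```

```bash
python3 st.py .4144 -.209 .0645 80
```

```text
pos [ 0.42   -0.2121  0.0854] yaw 80.1 shift t [ 0.0022 -0.0063  0.0208] turn [0.57 0.2  0.14] F [0.5 0.2 0.4] w 0.999 t 29.2 j6 -0.46
```

>>> move_arm([
  {"tx": 0.002,"ty": -0.006,"tz": 0.01,"ax": 0.6,"ay": 0.2,"az": 0,"jaw": 0},
  {"tx": 0,"ty": 0,"tz": 0.009,"ax": 0,"ay": 0,"az": 0,"jaw": 0},
  {"tx": 0,"ty": 0,"tz": 0,"ax": 0,"ay": 0,"az": 0,"jaw": 0},
  {"tx": 0,"ty": 0,"tz": 0,"ax": 0,"ay": 0,"az": 0,"jaw": 0},
])

```text
time: 29.6
tool_pos: [0.4157, -0.21, 0.0675]
tool_rot: [0.002, 0.765, 0.644, 0.0]
contact_force: [0.3, 0.6, -0.1]
gripper_width: 1.002
```

```bash
python3 st.py .4144 -.209 .0645 80
```

```text
pos [ 0.4157 -0.21    0.0675] yaw 80.2 shift t [ 0.0008 -0.0014  0.003 ] turn [0.15 0.1  0.15] F [ 0.3  0.6 -0.1] w 1.002 t 29.6 j6 -0.46
```

>>> move_arm([
  {"tx": 0.001,"ty": -0.001,"tz": 0.003,"ax": 0.1,"ay": 0.1,"az": 0,"jaw": 0},
  {"tx": 0,"ty": 0,"tz": 0,"ax": 0,"ay": 0,"az": 0,"jaw": 255},
  {"tx": 0,"ty": 0,"tz": 0,"ax": 0,"ay": 0,"az": 0,"jaw": 255},
  {"tx": 0,"ty": 0,"tz": 0,"ax": 0,"ay": 0,"az": 0,"jaw": 255},
  {"tx": 0,"ty": 0,"tz": 0,"ax": 0,"ay": 0,"az": 0,"jaw": 255},
  {"tx": 0,"ty": 0,"tz": 0,"ax": 0,"ay": 0,"az": 0,"jaw": 255},
  {"tx": 0,"ty": 0,"tz": 0,"ax": 0,"ay": 0,"az": 0,"jaw": 255},
  {"tx": 0,"ty": 0,"tz": 0,"ax": 0,"ay": 0,"az": 0,"jaw": 255},
])

```text
time: 30.4
tool_pos: [0.4146, -0.2091, 0.0654]
tool_rot: [0.0, 0.765, 0.644, -0.0]
contact_force: [-1.3, -0.2, 1.7]
gripper_width: 0.453
```

```bash
python3 st.py .4144 -.209 .0645 80
```

```text
pos [ 0.4146 -0.2091  0.0654] yaw 80.2 shift t [ 0.0001 -0.0003  0.0009] turn [0.01 0.03 0.15] F [-1.3 -0.2  1.7] w 0.453 t 30.4 j6 -0.46
```

>>> move_arm([
  {"tx": 0,"ty": 0,"tz": -0.01,"ax": 0,"ay": 0,"az": 0,"jaw": 255},
  {"tx": 0,"ty": 0,"tz": -0.02,"ax": 0,"ay": 0,"az": 0,"jaw": 255},
  {"tx": 0,"ty": 0,"tz": -0.03,"ax": 0,"ay": 0,"az": 0,"jaw": 255},
  {"tx": 0,"ty": 0,"tz": -0.04,"ax": 0,"ay": 0,"az": 0,"jaw": 255},
  {"tx": 0,"ty": 0,"tz": -0.04,"ax": 0,"ay": 0,"az": 0,"jaw": 255},
  {"tx": 0,"ty": 0,"tz": -0.02,"ax": 0,"ay": 0,"az": 0,"jaw": 255},
  {"tx": 0,"ty": 0,"tz": 0,"ax": 0,"ay": 0,"az": 0,"jaw": 255},
])

```text
time: 31.1
tool_pos: [0.4105, -0.2052, 0.2236]
tool_rot: [-0.008, 0.765, 0.644, -0.001]
contact_force: [0.1, -0.5, -5.7]
gripper_width: 0.445
```

```bash
python3 st.py .4883 -.432 .22 80
```

```text
pos [ 0.4105 -0.2052  0.2236] yaw 80.2 shift t [-0.2102  0.1154  0.0004] turn [-0.75 -0.46  0.16] F [ 0.1 -0.5 -5.7] w 0.445 t 31.1 j6 -0.46
```

>>> move_arm([
  {"tx": -0.02,"ty": 0.011,"tz": 0,"ax": -0.7,"ay": -0.4,"az": 0,"jaw": 255},
  {"tx": -0.035,"ty": 0.019,"tz": 0,"ax": 0,"ay": 0,"az": 0,"jaw": 255},
  {"tx": -0.035,"ty": 0.019,"tz": 0,"ax": 0,"ay": 0,"az": 0,"jaw": 255},
  {"tx": -0.035,"ty": 0.019,"tz": 0,"ax": 0,"ay": 0,"az": 0,"jaw": 255},
  {"tx": -0.035,"ty": 0.019,"tz": 0,"ax": 0,"ay": 0,"az": 0,"jaw": 255},
  {"tx": -0.03,"ty": 0.017,"tz": 0,"ax": 0,"ay": 0,"az": 0,"jaw": 255},
  {"tx": 0,"ty": 0,"tz": 0,"ax": 0,"ay": 0,"az": 0,"jaw": 255},
  {"tx": 0,"ty": 0,"tz": 0,"ax": 0,"ay": 0,"az": 0,"jaw": 255},
])

```text
time: 31.9
tool_pos: [0.4779, -0.4108, 0.2012]
tool_rot: [-0.013, 0.764, 0.645, 0.001]
contact_force: [0.8, 0.8, -5.6]
gripper_width: 0.445
```

```bash
python3 st.py .4883 -.432 .14 80
```

```text
pos [ 0.4779 -0.4108  0.2012] yaw 80.3 shift t [-0.0202  0.015   0.0606] turn [-1.12 -1.03  0.29] F [ 0.8  0.8 -5.6] w 0.445 t 31.9 j6 -0.66
```

Foot is still at z≈0.15; centre first, then lower.

>>> move_arm([
  {"tx": -0.018,"ty": 0.013,"tz": 0,"ax": -1.1,"ay": -1.0,"az": 0.3,"jaw": 255},
  {"tx": 0,"ty": 0,"tz": 0.02,"ax": 0,"ay": 0,"az": 0,"jaw": 255},
  {"tx": 0,"ty": 0,"tz": 0.03,"ax": 0,"ay": 0,"az": 0,"jaw": 255},
  {"tx": 0,"ty": 0,"tz": 0.01,"ax": 0,"ay": 0,"az": 0,"jaw": 255},
  {"tx": 0,"ty": 0,"tz": 0,"ax": 0,"ay": 0,"az": 0,"jaw": 255},
  {"tx": 0,"ty": 0,"tz": 0,"ax": 0,"ay": 0,"az": 0,"jaw": 255},
])

```text
time: 32.5
tool_pos: [0.485, -0.4242, 0.1322]
tool_rot: [-0.005, 0.765, 0.644, 0.0]
contact_force: [1.0, 0.5, -5.2]
gripper_width: 0.449
```

```bash
python3 st.py .4883 -.432 .0734 80
```

```text
pos [ 0.485  -0.4242  0.1322] yaw 80.1 shift t [-0.0075  0.0051  0.0587] turn [-0.46 -0.43  0.14] F [ 1.   0.5 -5.2] w 0.449 t 32.5 j6 -0.66
```

>>> move_arm([
  {"tx": -0.007,"ty": 0.005,"tz": 0.005,"ax": -0.5,"ay": -0.4,"az": 0.1,"jaw": 255},
  {"tx": 0,"ty": 0,"tz": 0.01,"ax": 0,"ay": 0,"az": 0,"jaw": 255},
  {"tx": 0,"ty": 0,"tz": 0,"ax": 0,"ay": 0,"az": 0,"jaw": 255},
  {"tx": 0,"ty": 0,"tz": 0,"ax": 0,"ay": 0,"az": 0,"jaw": 255},
])

```text
time: 32.9
tool_pos: [0.4907, -0.4339, 0.1202]
tool_rot: [0.004, 0.766, 0.643, 0.001]
contact_force: [-0.1, -0.1, -4.5]
gripper_width: 0.443
```

```bash
python3 st.py .4883 -.432 .0734 80; python3 - <<'E'
from plant import manip
from h import *
f=snap(manip,"wrist","u1")
E
```

```text
pos [ 0.4907 -0.4339  0.1202] yaw 80.1 shift t [ 0.0017 -0.003   0.0468] turn [0.38 0.24 0.07] F [-0.1 -0.1 -4.5] w 0.443 t 32.9 j6 -0.66
```

View pics/u1.png

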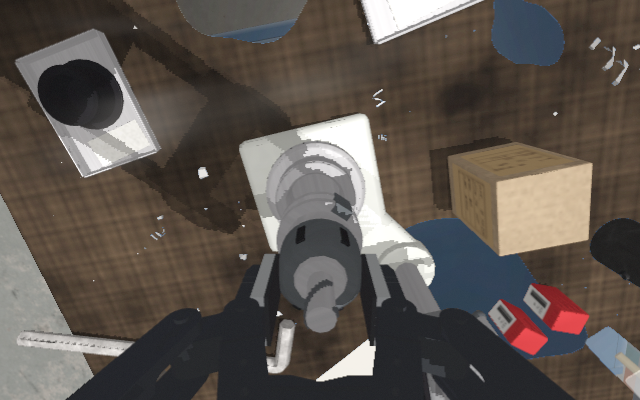

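Upright and over the seat. Lower: mouth is reached at TCP z≈0.098.

>>> move_arm([
  {"tx": 0.002,"ty": -0.003,"tz": 0.008,"ax": 0.4,"ay": 0.2,"az": 0,"jaw": 255},
  {"tx": 0,"ty": 0,"tz": 0.008,"ax": 0,"ay": 0,"az": 0,"jaw": 255},
  {"tx": 0,"ty": 0,"tz": 0.006,"ax": 0,"ay": 0,"az": 0,"jaw": 255},
  {"tx": 0,"ty": 0,"tz": 0,"ax": 0,"ay": 0,"az": 0,"jaw": 255},
])

```text
time: 33.35
tool_pos: [0.4878, -0.4311, 0.0964]
tool_rot: [-0.0, 0.766, 0.643, -0.0]
contact_force: [-0.1, 0.2, -6.1]
gripper_width: 0.442
```

```bash
python3 st.py .4883 -.432 .0734 80
```

```text
pos [ 0.4878 -0.4311  0.0964] yaw 80.1 shift t [-0.0008  0.0007  0.023 ] turn [-0.06  0.01  0.06] F [-0.1  0.2 -6.1] w 0.442 t 33.4 j6 -0.66
```

>>> move_arm([
  {"tx": -0.001,"ty": 0.001,"tz": 0.007,"ax": 0,"ay": 0,"az": 0,"jaw": 255},
  {"tx": 0,"ty": 0,"tz": 0.007,"ax": 0,"ay": 0,"az": 0,"jaw": 255},
  {"tx": 0,"ty": 0,"tz": 0.006,"ax": 0,"ay": 0,"az": 0,"jaw": 255},
  {"tx": 0,"ty": 0,"tz": 0,"ax": 0,"ay": 0,"az": 0,"jaw": 255},
])

```text
time: 33.75
tool_pos: [0.4885, -0.4322, 0.0741]
tool_rot: [-0.001, 0.766, 0.643, -0.0]
contact_force: [0.2, -0.1, -5.1]
gripper_width: 0.445
```

```bash
python3 st.py .4883 -.432 .0734 80
```

```text
pos [ 0.4885 -0.4322  0.0741] yaw 80.1 shift t [ 0.0002 -0.0002  0.0007] turn [-0.1  -0.02  0.06] F [ 0.2 -0.1 -5.1] w 0.445 t 33.8 j6 -0.66
```

>>> move_arm([
  {"tx": 0,"ty": 0,"tz": 0.003,"ax": 0,"ay": 0,"az": 0,"jaw": 255},
  {"tx": 0,"ty": 0,"tz": 0,"ax": 0,"ay": 0,"az": 0,"jaw": 255},
])

```text
time: 33.95
tool_pos: [0.4892, -0.4338, 0.0743]
tool_rot: [0.001, 0.766, 0.643, -0.001]
contact_force: [0.3, -0.9, -4.8]
gripper_width: 0.444
```

```bash
python3 st.py .4883 -.432 .0734 80
```

```text
pos [ 0.4892 -0.4338  0.0743] yaw 80.1 shift t [ 0.0016 -0.0012  0.0009] turn [0.   0.15 0.07] F [ 0.3 -0.9 -4.8] w 0.444 t 34.0 j6 -0.66
```

>>> move_arm([
  {"tx": 0.001,"ty": -0.001,"tz": 0.003,"ax": 0,"ay": 0.1,"az": 0,"jaw": 255},
  {"tx": 0,"ty": 0,"tz": 0.002,"ax": 0,"ay": 0,"az": 0,"jaw": 255},
  {"tx": 0,"ty": 0,"tz": 0,"ax": 0,"ay": 0,"az": 0,"jaw": 255},
])

```text
time: 34.25
tool_pos: [0.4892, -0.4346, 0.0737]
tool_rot: [0.003, 0.766, 0.643, -0.001]
contact_force: [-0.8, -0.1, -4.9]
gripper_width: 0.445
```

```bash
python3 st.py .4883 -.432 .0734 80
```

```text
pos [ 0.4892 -0.4346  0.0737] yaw 80.1 shift t [ 0.0024 -0.0013  0.0003] turn [0.17 0.26 0.06] F [-0.8 -0.1 -4.9] w 0.445 t 34.2 j6 -0.67
```

>>> move_arm([
  {"tx": 0.002,"ty": -0.001,"tz": 0.002,"ax": 0.2,"ay": 0.3,"az": 0,"jaw": 255},
  {"tx": 0.001,"ty": 0,"tz": 0.003,"ax": 0,"ay": 0.1,"az": 0,"jaw": 255},
  {"tx": 0,"ty": 0,"tz": 0,"ax": 0,"ay": 0,"az": 0,"jaw": 255},
])

```text
time: 34.55
tool_pos: [0.4893, -0.4345, 0.0737]
tool_rot: [0.002, 0.766, 0.643, -0.001]
contact_force: [-0.5, 0.6, -4.7]
gripper_width: 0.451
```

```bash
python3 st.py .4883 -.432 .0734 80
```

```text
pos [ 0.4893 -0.4345  0.0737] yaw 80.1 shift t [ 0.0023 -0.0014  0.0003] turn [0.11 0.21 0.06] F [-0.5  0.6 -4.7] w 0.451 t 34.5 j6 -0.67
```

>>> move_arm([
  {"tx": 0.004,"ty": -0.002,"tz": 0.004,"ax": 0.2,"ay": 0.3,"az": 0,"jaw": 255},
  {"tx": 0,"ty": 0,"tz": 0.001,"ax": 0,"ay": 0,"az": 0,"jaw": 255},
])

```text
time: 34.75
tool_pos: [0.4895, -0.434, 0.0736]
tool_rot: [0.003, 0.766, 0.643, -0.001]
contact_force: [-5.0, 1.8, -0.6]
gripper_width: 0.446
```

```bash
python3 st.py .4883 -.432 .0734 80
```

```text
pos [ 0.4895 -0.434   0.0736] yaw 80.0 shift t [ 0.0017 -0.0015  0.0002] turn [0.22 0.34 0.04] F [-5.   1.8 -0.6] w 0.446 t 34.8 j6 -0.66
```

>>> move_arm([
  {"tx": 0,"ty": 0,"tz": 0,"ax": 0,"ay": 0,"az": 0,"jaw": 0},
  {"tx": 0,"ty": 0,"tz": 0,"ax": 0,"ay": 0,"az": 0,"jaw": 0},
  {"tx": 0,"ty": 0,"tz": 0,"ax": 0,"ay": 0,"az": 0,"jaw": 0},
  {"tx": 0,"ty": 0,"tz": 0,"ax": 0,"ay": 0,"az": 0,"jaw": 0},
  {"tx": 0,"ty": 0,"tz": 0,"ax": 0,"ay": 0,"az": 0,"jaw": 0},
  {"tx": 0,"ty": 0,"tz": -0.03,"ax": 0,"ay": 0,"az": 0,"jaw": 0},
  {"tx": 0,"ty": 0,"tz": -0.05,"ax": 0,"ay": 0,"az": 0,"jaw": 0},
  {"tx": 0,"ty": 0,"tz": -0.05,"ax": 0,"ay": 0,"az": 0,"jaw": 0},
  {"tx": 0,"ty": 0,"tz": -0.03,"ax": 0,"ay": 0,"az": 0,"jaw": 0},
  {"tx": 0,"ty": 0,"tz": 0,"ax": 0,"ay": 0,"az": 0,"jaw": 0},
  {"tx": 0,"ty": 0,"tz": 0,"ax": 0,"ay": 0,"az": 0,"jaw": 0},
])

```text
time: 35.85
tool_pos: [0.4893, -0.4306, 0.2342]
tool_rot: [0.001, 0.766, 0.643, 0.001]
contact_force: [0.3, 0.5, -0.0]
gripper_width: 1.003
```

```bash
python3 st.py .4883 -.432 .24 80;python3 - <<'E'
from plant import manip
from h import *
f=snap(manip,"wrist","v1")
overlay(f,(.488,-.4313),[(.021,.108),(.006,.137),(.025,.068)],(220,80,420,260),4,"v2",.8)
f=snap(manip,"scene","v3",(250,130,450,300),4)
f=snap(manip,"top","v4",(190,95,450,295),3)
E
```

```text
pos [ 0.4893 -0.4306  0.2342] yaw 80.1 shift t [-0.0016 -0.0008 -0.0058] turn [0.14 0.02 0.09] F [ 0.3  0.5 -0. ] w 1.003 t 35.9 j6 -0.66
```

View pics/v2.png

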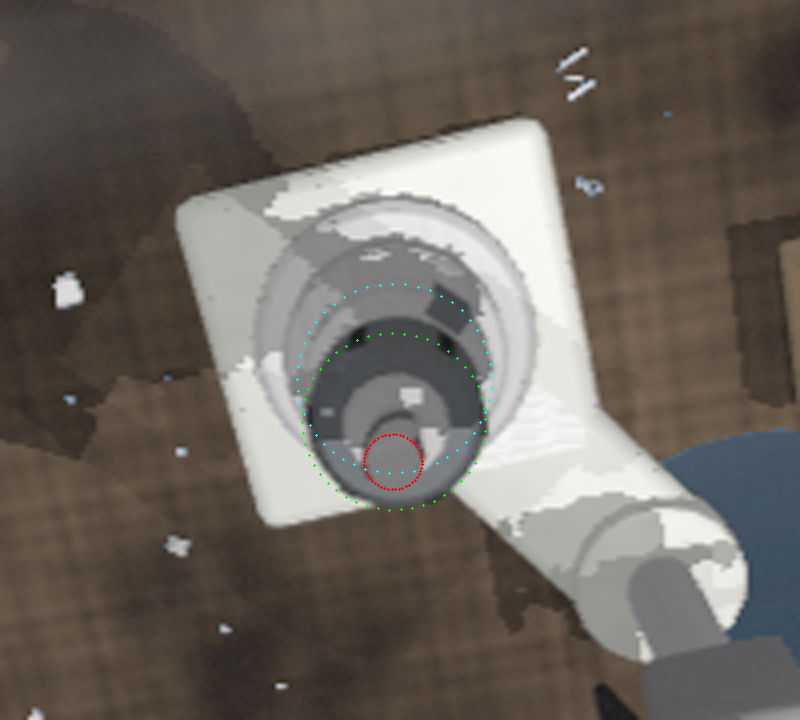

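View pics/v3.png

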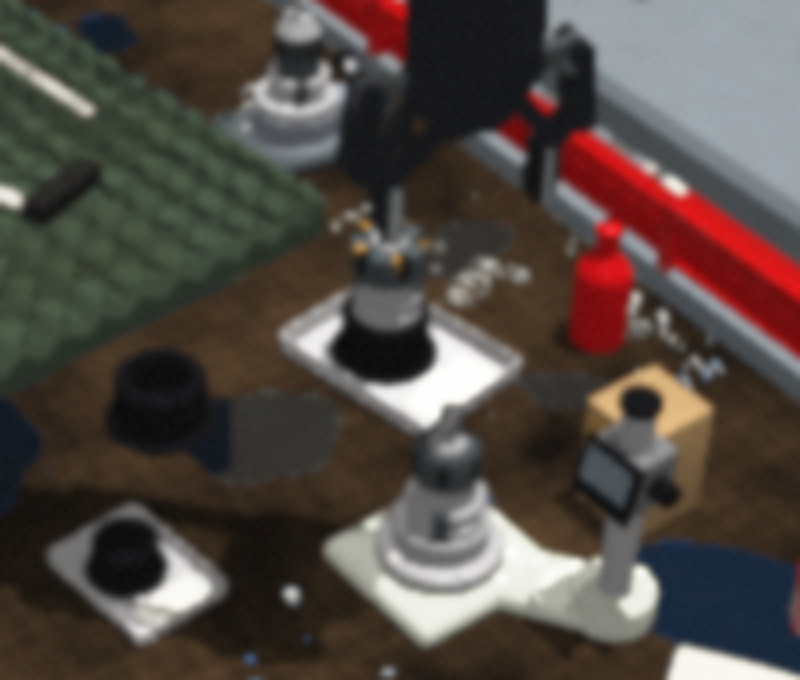

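View pics/v4.png

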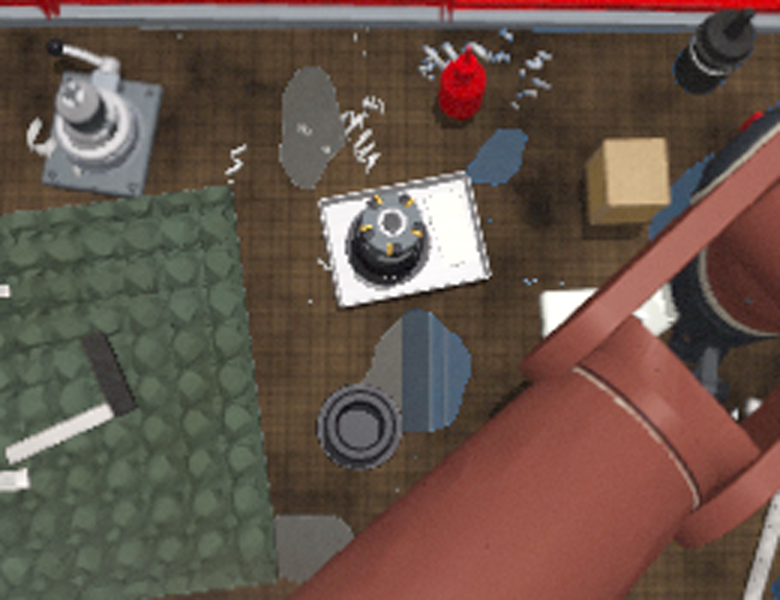

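```bash
python3 - <<'E'
from plant import manip
print(manip.job_done(), manip.state()["time"])
E
```

```text
the job is handed in; nothing more can be done
the job is handed in; nothing more can be done
```

All three holders are in their stations, and I handed the job in at about 36 s of the 99 s allowed. I parked the end mill holder in the spare pocket, then moved the drill chuck to the fixture, the face mill to the tray pocket, and the end mill from the spare pocket to the presetter.

**Last checks:**
- **Seating:** The outlines predicted for fully seated holders matched the wrist pictures to within about 1 mm at all three stations. The pictures show them upright. The load on the tool dropped before each release, fully or nearly so.
- **Oil can and carton:** they look unmoved in the top picture.
- **Gripper:** it ended open and clear of everything, about 0.1 m above the end mill.

**What disagreed:**
- The top and wrist cameras differed by 2–3 mm on the spare pocket and the drill. I used the wrist values, and they fitted.
- The end mill went into the presetter about 2 mm off my target, with roughly 5 N sideways just before release. The picture after release showed it centred within about 1 mm.

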